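Trial layout of a power supply on its base plate

ROBOT

A 6-joint arm with a two-finger parallel gripper is mounted at the origin on the work surface. World frame = base frame: x ahead of the robot, y to its left, z up, the work surface at z = 0. Lengths are in m, angles in rad, forces in N, time in s.
With the tool pointing down it reaches from about 0.375 to 0.975 m from the base axis. Payload 3.8 kg.
Tool frame: the origin (TCP) lies at the very end of the fingers, on their centre line; the grasp point (between the pads) lies 19 mm behind it; z points along the fingers, y is the direction in which the jaws open and shut (so a half turn about z gives the same grasp; the last joint's range is limited). The gripper opens to 85 mm and grips with 20 to 120 N. Pads are 22 mm wide; open, the fingers measure 114 mm over their backs; the gripper's body (76 mm by 85 mm) begins 54 mm behind the grasp point. The pads swing forward as they close: fully open they stand 13 mm farther back than shut.
Start: joints at [-1.277, 0.264, 1.604, -0, 1.274, -0.037], TCP at [0.219, -0.638, 0.231] pointing down, gripper open.
Joint ranges: [-2.63, 2.63], [-0.94, 2.18], [0.31, 2.57], [-1.31, 4.45], [0, 2.66], [-2.55, 2.55]. Speed limits (rad/s): [2.57, 2.57, 3.14, 3.14, 3.14, 3.14].

INTERFACE

Orientations are given as a rotation vector (axis times angle).
In Python, from workcell import bot, read_camera, finish_job gives the robot as it stands. The module is installed in compiled form; this text tells all that it offers.
- The arm moves only by the tool servo_tool, never from a script. Its argument "targets" is text: rows parted by semicolons, each of 7 numbers parted by spaces: the turn, a rotation vector about the tool's x, y, z in rad, then the shift along the tool's x, y, z in mm, then the finger opening in mm, from 0 to 85.4. In form: wx wy wz x y z gripper; .... A call has 1 to 8 rows; each row shifts and turns the pose as measured when the row begins, along the tool's axes as they then stand; what a row does not reach is not made up. A row lasts 1/12 s, in which the tool goes at most 41.7 mm and 7.16 degrees, less where a joint would pass 70% of its speed; a pose out of reach is approached as far as the arm can. A call is refused whole if a number of a shift passes 41.7 or a number of a turn 0.125, either way. A call with a gripper value outside its range is refused whole. The fingers move at their own pace and stop on an object; "newtons" is the grip in N (left out, the last holds). Time passes only in rows, so rows that do not move let the fingers close. It gives the time, the measured TCP pose, the force and the opening at its end, in the units of the state.
- bot.read_state(): the state, without advancing time (a new reading comes with each control period).
- read_camera(name): name is "side" or "top" or "wrist"; returns a dict with "image" (420x560x3 uint8, red, green, blue), "mtx" (3x3 intrinsics, pixels), "k1" (the pictures are not rectified: a ray, as slopes to the right and down, at radius r is drawn at 1 + k1 r^2 times it, then the intrinsics apply), "eye" and "orientation" of the camera in the world; the wrist camera has in their place "T_tool_cam" (4x4, takes a point from camera to tool coordinates, whose origin is the TCP and whose axes are the flange's). Camera axes: x right, y up, looking along -z (the intrinsics and any distortion apply to the point x, -y, -z); pixel columns grow to the right and rows downward; lengths in m; the calibration is good to about 2 mm. A picture is of the moment at which its call begins: read the wrist's pose just before it. There is no depth.
- finish_job(): hands the job in, once; it reports no verdict.
The state is a dict: "time": time; "q": joint angles; "joint_vel": joint speeds; "joint_torque": joint torques, N m; "tool_pos": TCP position; "tcp_rot": TCP orientation; "wrist_force": force on the tool from outside, world axes, zero at the start; "torque": the same for the moment, N m; "width": opening from 0.0 (shut) to 1.0 (fully open).
Only numpy, scipy, OpenCV 4.12 (cv2) and the standard library are available. Lean on these libraries where they do the work, as an engineer would, in place of code of your own. Each camera call takes 0.05 s, during which the arm holds its last target.

TASK

Lay the power supply out on its bare base plate the way the current will run, in one straight line from the mains terminal block to the binding posts: the transformer next to the terminal block and the capacitor next to the binding posts, each with about 2 cm of air to its terminal, the heat sink midway along the plate between the two, and the bridge rectifier centred on top of the heat sink with its blades up. The relay goes straight behind the transformer, on its far side as you look at it, again with about 2 cm of air. Stand everything flat, upright and square to the plate, with nothing touching its neighbour except the rectifier on its heat sink, and leave the solder reel and the flux tin where they are.

Things in the scene. Friction and masses are not known exactly. Their poses are not given: they have to be found in the camera images.
- plate: Bare aluminium base plate of the supply, fixed on the bench on rubber feet: 160 mm (x) by 300 mm (y), flat top 8 mm above the bench. Origin: centre of its underside, on the bench. y runs along its length to the left, x to its far side, away from the robot; turned up to 12 degrees. 'Behind' means towards its far side (+x).
- mains_block: Mains terminal block, fixed on one end of the plate: black barrier strip with three pairs of screws between four ribs, 64 mm (x) by 22 mm (y), 16 mm high. Origin: centre of its underside, on the plate's top, at plate x = -30 mm, plate y = +137 or -137 mm (the binding posts have the other end). Axes parallel to the plate's.
- posts: The two binding posts (output), fixed on the other end of the plate: two posts 13 mm thick, capped red and black, on a black base 44 mm (x) by 22 mm (y); 30 mm high overall. Origin: centre of its underside, on the plate's top, at plate x = -30 mm, plate y = +137 or -137 mm. Axes parallel to the plate's.
- transformer: Loose transformer, 0.4 kg: dark laminated core 60 (y) by 22 (x) by 48 mm high, through a yellow taped winding 44 (x) by 38 mm (y) at 11 to 40 mm height, on a black foot 46 (x) by 60 (y) by 4 mm. Best gripped across the winding (along x, 44 mm). Origin: centre of its underside; z up. Lies anywhere around the plate, turned up to 35 degrees.
- heatsink: Loose aluminium heat sink, 60 mm (x) by 52 mm (y) by 30 mm high, about 0.13 kg: a flat top plate standing on eight downward fins that run along x; flat to grip on all four sides. Origin: centre of its underside; z up. Turned up to 35 degrees.
- rectifier: Loose bridge rectifier, about 0.05 kg: a low black square block 38 by 38 mm, 12 mm high, with a round hole in the middle and four flat steel blades standing 12 mm up from its top (24 mm overall). Grip the block by its sides, the blades stay between the fingers. Origin: centre of its underside; x and y along its sides, z up. Turned up to 35 degrees.
- capacitor: Loose smoothing capacitor, about 0.09 kg: an upright black cylinder 40 mm in diameter and 55 mm high, with a bare aluminium top marked with a cross. Origin: centre of its underside; z up.
- relay: Loose power relay, about 0.045 kg: a plain black box 30 mm (x) by 38 mm (y), 30 mm high, with a grey top label and no blades. Origin: centre of its underside; z up. Turned up to 35 degrees.
- solder_reel: Bystander, to be left alone: a loose reel of solder standing on its flange, blue flanges 54 mm in diameter, 48 mm high. Origin: centre of its underside; z up.
- flux_tin: Bystander, to be left alone: a loose round flat metal tin with a pale lid, 50 mm in diameter, 22 mm high. Origin: centre of its underside; z up.

How it is judged:
At the end, for the whole second after the job is handed in: Row within 15 mm of the block-posts line; centres: transformer 46-76 mm from block, capacitor 36-66 from posts, sink within 15 of mid-plate, rectifier on sink within 10, relay 41-75 behind the line and 41-81 along from block. Upright 0.1 rad, square 0.2 rad, at rest, no neighbours touching (x of transformer in the frame of plate between -0.045 and -0.015 m and x of heatsink in the frame of plate between -0.045 and -0.015 m and x of capacitor in the frame of plate between -0.045 and -0.015 m and (y of transformer in the frame of mains_block between 0.046 and 0.076 m or y of transformer in the frame of mains_block between -0.076 and -0.046 m) and (y of capacitor in the frame of posts between 0.036 and 0.066 m or y of capacitor in the frame of posts between -0.066 and -0.036 m) and (y of relay in the frame of mains_block between 0.041 and 0.081 m or y of relay in the frame of mains_block between -0.081 and -0.041 m) and y of heatsink in the frame of plate between -0.015 and 0.015 m and x of relay in the frame of plate between 0.011 and 0.045 m and z of transformer in the frame of plate between 0.004 and 0.012 m and z of heatsink in the frame of plate between 0.004 and 0.012 m and z of capacitor in the frame of plate between 0.004 and 0.012 m and z of relay in the frame of plate between 0.004 and 0.012 m and horizontal distance between rectifier and heatsink below 0.01 m and z of rectifier in the frame of heatsink between 0.027 and 0.034 m and angle between each of transformer, heatsink, rectifier, capacitor, relay's own z axis and vertical below 0.1 rad and linear speed of each of transformer, heatsink, rectifier, capacitor, relay below 0.02 m/s and (angle between the x axis of transformer and the x axis of plate, either way round below 0.2 rad or angle between the x axis of transformer and the y axis of plate, either way round below 0.2 rad) and (angle between the x axis of heatsink and the x axis of plate, either way round below 0.2 rad or angle between the x axis of heatsink and the y axis of plate, either way round below 0.2 rad) and (angle between the x axis of rectifier and the x axis of plate, either way round below 0.2 rad or angle between the x axis of rectifier and the y axis of plate, either way round below 0.2 rad) and (angle between the x axis of relay and the x axis of plate, either way round below 0.2 rad or angle between the x axis of relay and the y axis of plate, either way round below 0.2 rad) and contact force between transformer and mains_block below 0.05 N and contact force between each of transformer, relay and heatsink below 0.05 N and contact force between heatsink and capacitor below 0.05 N and contact force between capacitor and posts below 0.05 N and contact force between relay and transformer below 0.05 N).
It fails at once if the solder reel or the flux tin is shifted by more than 25 mm (distance of any of solder_reel, flux_tin from where it was at the start of the episode above 0.025 m).
It also fails if it takes over 112 s, if anything falls off the work surface, if the arm or the gripper's body presses on something with over 40 N, if the wrist force passes 120 N, or if a joint passes its speed limit or range.

## Working session

There is one attempt and no reset: what is moved stays moved. The work goes in short steps, Python scripts to look and compute and a tool call to move; the robot and the scene stay as the last step left them, time stands still between calls to the robot, and variables do not carry over. Pictures are saved under pics/ and viewed, and the job is handed in when it is done.

Besides the shell and the picture viewer there is one more tool, called after ">>>" as a command line: name --argument value ..., lists and objects as JSON in quotes. servo_tool: Moves the arm, as the interface text tells. Its arguments: {"type":"object","properties":{"targets":{"type":"string"},"newtons":{"type":"number"}},"required":["targets"]}

```bash
mkdir -p pics; cat > h.py <<'E'
import numpy as np, cv2
from workcell import bot, read_camera
from scipy.spatial.transform import Rotation as R
def cam(n):
    s=bot.read_state(); c=read_camera(n); return s,c
def save(c,f): cv2.imwrite('pics/'+f,cv2.cvtColor(c['image'],cv2.COLOR_RGB2BGR))
E
python3 - <<'E'
from h import *
for n in('side','top','wrist'):
    s,c=cam(n); save(c,n+'0.png'); print(n,{k:v for k,v in c.items() if k!='image'})
print(s)
E
```

```text
side {'mtx': array([[416.98902439,   0.        , 275.84236351],
       [  0.        , 416.98902439, 212.40169446],
       [  0.        ,   0.        ,   1.        ]]), 'k1': -0.08221919416141354, 'eye': array([0.36944467, 0.66679578, 0.64708934]), 'orientation': array([ 0.14025383, -1.19363631, -2.62595518])}
top {'mtx': array([[482.37892568,   0.        , 283.49992769],
       [  0.        , 482.37892568, 213.47732052],
       [  0.        ,   0.        ,   1.        ]]), 'k1': -0.06810551549385337, 'eye': array([ 0.38375436, -0.01658284,  1.41090621]), 'orientation': array([ 0.10887024, -0.08064758, -1.58004033])}
wrist {'mtx': array([[339.14706798,   0.        , 283.40574629],
       [  0.        , 339.14706798, 215.11656739],
       [  0.        ,   0.        ,   1.        ]]), 'k1': -0.02771693708904625, 'T_tool_cam': array([[-3.08767601e-04,  9.49160221e-01,  3.14793232e-01,
         8.10655358e-02],
       [ 9.99999946e-01,  2.56449795e-04,  2.07614501e-04,
         1.00456375e-04],
       [ 1.16330766e-04,  3.14793279e-01, -9.49160249e-01,
        -1.42481017e-01],
       [ 0.00000000e+00,  0.00000000e+00,  0.00000000e+00,
         1.00000000e+00]])}
{'time': 0.1, 'q': array([-1.27688798e+00,  2.64707603e-01,  1.60526615e+00, -2.68725717e-05,
        1.27368989e+00, -3.69019839e-02]), 'joint_vel': array([-0.00043979, -0.00129923, -0.00366326,  0.00034168, -0.00103423,
        0.00025332]), 'joint_torque': array([ 4.71701151e-04, -5.16707897e+01, -3.68588233e+01,  3.51157576e-05,
        6.28500769e-03, -5.57752014e-05]), 'tool_pos': array([ 0.2190404 , -0.63776228,  0.23005094]), 'tcp_rot': array([-3.09669063e+00, -5.16944026e-01,  4.56602850e-04]), 'wrist_force': array([0.8552279 , 0.82245356, 0.47278313]), 'torque': array([ 0.109179  , -0.02861646,  0.04282363]), 'width': 0.9974466103970607}
```

View pics/top0.png

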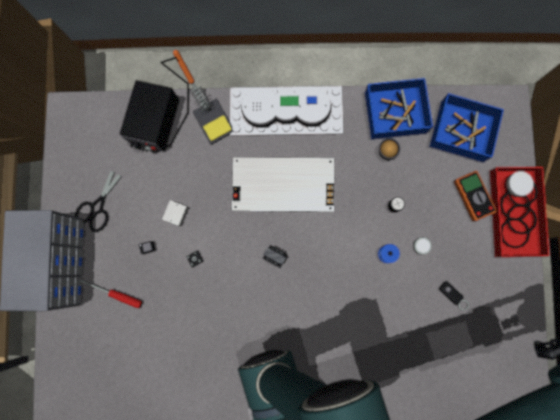

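View pics/side0.png

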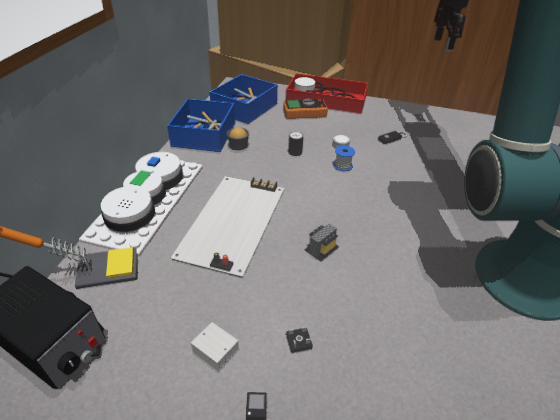

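View pics/wrist0.png

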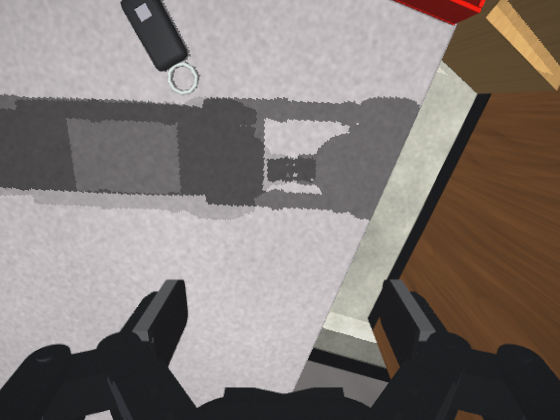

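The top view shows the plate at (283,184), with the posts at its left end (236,193) and the mains block at its right end (331,193). The loose parts are the heat sink (175,213), relay (148,247), rectifier (195,258), transformer (276,256) and capacitor (397,204). The bystanders are the reel (389,253) and the tin (422,246).

```bash
cat >> h.py <<'E'
def camT(c,s=None):
    if 'eye' in c: return R.from_rotvec(c['orientation']).as_matrix(), np.array(c['eye'])
    Rt=R.from_rotvec(s['tcp_rot']).as_matrix(); T=c['T_tool_cam']
    return Rt@T[:3,:3], Rt@T[:3,3]+s['tool_pos']
def p2w(c,uv,z,s=None):
    "pixels (N,2) -> world pts on plane z"
    uv=np.atleast_2d(np.array(uv,float)); M=c['mtx']
    d=(uv-[M[0,2],M[1,2]])/[M[0,0],M[1,1]]
    r=np.linalg.norm(d,axis=1,keepdims=True); u=r.copy()
    for _ in range(20): u=r/(1+c['k1']*u*u)
    d=d*u/np.maximum(r,1e-9)
    v=np.c_[d[:,0],-d[:,1],-np.ones(len(d))]
    Rm,e=camT(c,s); w=v@Rm.T
    z=np.broadcast_to(z,(len(uv),))
    return e+w*((z-e[2])/w[:,2])[:,None]
def w2p(c,P,s=None):
    P=np.atleast_2d(np.array(P,float)); Rm,e=camT(c,s); v=(P-e)@Rm; M=c['mtx']
    d=np.c_[v[:,0],-v[:,1]]/(-v[:,2:]); r2=(d**2).sum(1,keepdims=True); d=d*(1+c['k1']*r2)
    return d*[M[0,0],M[1,1]]+[M[0,2],M[1,2]]
def crop(c,x0,x1,y0,y1,f,k=5):
    im=c['image'][y0:y1,x0:x1,::-1]; cv2.imwrite('pics/'+f,cv2.resize(im,None,fx=k,fy=k,interpolation=cv2.INTER_CUBIC))
E
python3 - <<'E'
from h import *
s,c=cam('top')
crop(c,130,290,140,270,'tA.png')
crop(c,225,345,150,220,'tB.png',6)
crop(c,370,440,180,270,'tC.png',6)
g=c['image'].astype(int)
# plate
m=((g.min(2)>190)).astype(np.uint8)
n,l,st,ce=cv2.connectedComponentsWithStats(m)
for i in range(1,n):
    if st[i,4]>100:
        cs,_=cv2.findContours((l==i).astype(np.uint8),0,2); r=cv2.minAreaRect(cs[0]); print(st[i],r, p2w(c,cv2.boxPoints(r),0.008 )[:,:2].round(4).tolist())
print('names')
for nm,uv,z in [('sink',(175,213),.03),('relay',(148,247),.03),('rect',(195,258),.012),('trafo',(276,256),.04),('cap',(397,204),.055),('reel',(389,253),.048),('tin',(422,246),.022),('posts',(236,193),.03),('block',(331,193),.024)]: print(nm,p2w(c,[uv],z)[0].round(3))
E
```

```text
[ 231   87  111   47 3158] ((285.95941162109375, 109.76673889160156), (45.61686325073242, 110.15652465820312), 89.37724304199219) [[0.9425, 0.165], [0.9405, -0.1703], [0.7973, -0.1678], [0.7988, 0.1626]]
[264 125  26   9 131] ((276.445556640625, 128.62841796875), (7.672529220581055, 25.387962341308594), 86.42366790771484) [[0.8206, 0.065], [0.8243, -0.0112], [0.8005, -0.0123], [0.7968, 0.0637]]
[287 124  37   9 147] ((305.0, 128.0), (8.0, 36.0), 90.0) [[0.8244, -0.0055], [0.8228, -0.1136], [0.798, -0.113], [0.7996, -0.0053]]
[ 233  159  101   52 4680] ((283.0, 184.5), (51.0, 100.0), 90.0) [[0.7192, 0.1566], [0.7149, -0.1409], [0.5622, -0.1374], [0.5659, 0.1562]]
[511 173  21  21 360] ((521.0, 183.0), (20.0, 20.0), 90.0) [[0.6668, -0.672], [0.6664, -0.7333], [0.6059, -0.7286], [0.6065, -0.6677]]
[164 202  20  22 277] ((173.62069702148438, 212.44827270507812), (15.227017402648926, 18.56953239440918), 21.801406860351562) [[0.544, 0.3634], [0.5952, 0.3438], [0.5777, 0.3012], [0.5268, 0.321]]
[417 239  13  13 127] ((422.60003662109375, 245.30001831054688), (12.074767112731934, 11.627553939819336), 26.56505012512207) [[0.4485, -0.3722], [0.4786, -0.3887], [0.4624, -0.4197], [0.4324, -0.4032]]
names
sink [0.556 0.323 0.03 ]
relay [0.458 0.4   0.03 ]
rect [0.426 0.266 0.012]
trafo [0.429 0.03  0.04 ]
cap [ 0.571 -0.315  0.055]
reel [ 0.433 -0.289  0.048]
tin [ 0.453 -0.39   0.022]
posts [0.613 0.145 0.03 ]
block [ 0.61  -0.131  0.024]
```

```bash
ls pics
```

```text
side0.png
tA.png
tB.png
tC.png
top0.png
wrist0.png
```

View pics/tA.png

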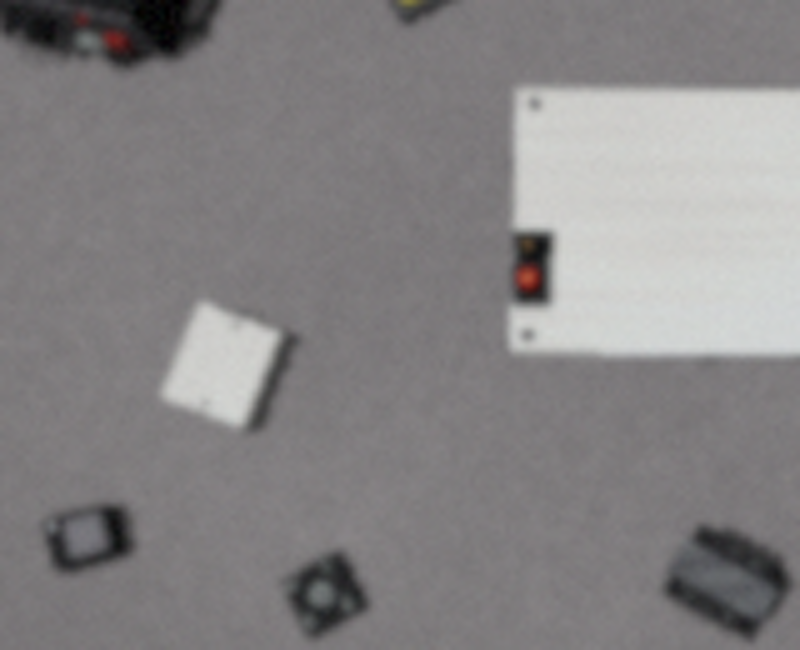

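View pics/tB.png

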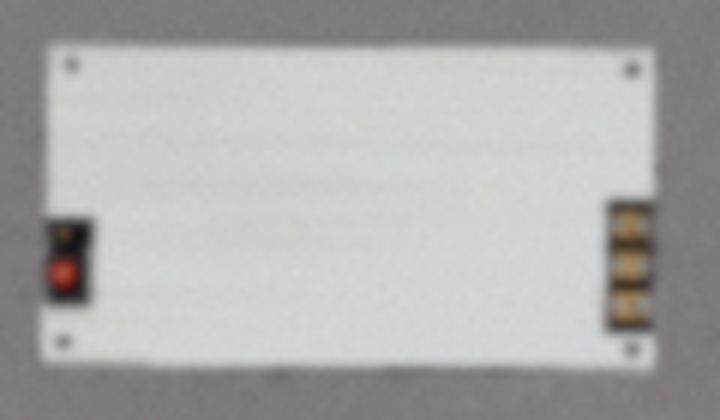

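View pics/tC.png

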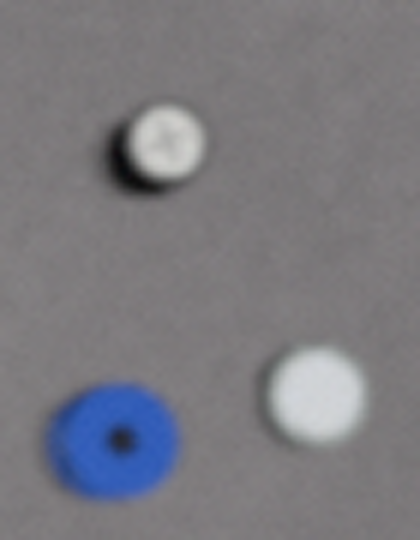

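```bash
cat >> h.py <<'E'
def up(x0,y0,k,pts): return (np.array(pts,float)+.5)/k-.5+[x0,y0]
def head(v): return np.degrees(np.arctan2(v[1],v[0]))
def goal(pos,hd):
    "print turn about tool z, then shifts in tool axes after turn, to reach pos (m) with tool-x heading hd deg"
    s=bot.read_state(); Rt=R.from_rotvec(s['tcp_rot']).as_matrix()
    d=np.radians(hd)-np.arctan2(Rt[1,0],Rt[0,0]); d=(d+np.pi)%(2*np.pi)-np.pi
    h=np.radians(hd); Rg=np.array([[np.cos(h),np.sin(h),0],[np.sin(h),-np.cos(h),0],[0,0,-1]])
    dp=np.array(pos)-s['tool_pos']
    rv=R.from_matrix(Rt.T@Rg).as_rotvec()
    print('t %.2f'%s['time'],'turn',rv.round(3),'shift after turn mm',(Rg.T@dp*1000).round(1),'q6 now %.2f'%s['q'][5],'w %.3f'%s['width'],'F',s['wrist_force'].round(1),'pos',s['tool_pos'].round(4))
E
python3 - <<'E'
from h import *
s,c=cam('top')
P=p2w(c,up(225,150,6,[(47,45),(656,47),(656,369),(41,364)]),.008)
print(P[:,:2].round(4).tolist()); print('ctr',P.mean(0),head(P[0]-P[1])-90,head(P[3]-P[2])-90,[np.linalg.norm(P[i]-P[i-1]) for i in range(4)])
H=p2w(c,up(225,150,6,[(71,64),(632,69),(632,349),(63,341)]),.008)
print('holes',H[:,:2].round(4).tolist(),H.mean(0),head(H[0]-H[1])-90,head(H[3]-H[2])-90)
E
```

```text
[[0.7251, 0.1584], [0.7196, -0.1438], [0.559, -0.14], [0.5652, 0.1608]]
ctr [0.64223613 0.00887162 0.008     ] -1.0377604755632177 -1.1924356160170504 [np.float64(0.15990098166178546), np.float64(0.30223733256685387), np.float64(0.16071491453996817), np.float64(0.3008611542770015)]
holes [[0.7153, 0.1464], [0.7087, -0.1316], [0.569, -0.1285], [0.5765, 0.15]] [0.64233385 0.00907982 0.008     ] -1.3592580234464577 -1.543688393975259
```

The plate fits its known 300 by 160 mm size. Its centre is at (0.642, 0.009) and its yaw is about -1.2°. I'll start with the capacitor.

```bash
python3 - <<'E'
from h import *
goal([.571,-.315,.16],90)
E
```

```text
t 0.25 turn [-1.00e-03 -1.00e-03 -1.24e+00] shift after turn mm [323.1 351.9  70.6] q6 now -0.04 w 1.000 F [-0.5  0.6 -0.2] pos [ 0.2191 -0.6381  0.2306]
```

>>> servo_tool --targets "0 0 -0.124 30 0 0 85;0 0 -0.124 30 10 0 85;0 0 -0.124 30 10 0 85;0 0 -0.124 30 20 0 85;0 0 -0.124 30 20 0 85;0 0 -0.124 30 20 0 85;0 0 -0.124 30 20 0 85;0 0 -0.124 30 20 0 85" --newtons 40

```text
time: 0.92
tool_pos: [0.4758, -0.5532, 0.2279]
tcp_rot: [-2.469, -1.938, 0.005]
wrist_force: [0.9, -0.4, -0.1]
width: 0.998
```

```bash
python3 - <<'E'
from h import *
goal([.571,-.315,.16],90)
E
```

```text
t 0.92 turn [-0.004  0.    -0.239] shift after turn mm [238.2  95.2  67.9] q6 now -0.65 w 0.998 F [ 0.9 -0.4 -0.1] pos [ 0.4758 -0.5532  0.2279]
```

>>> servo_tool --targets "0 0 -0.12 30 7 8;0 0 -0.12 30 9 8"

```text
invalid input
```

>>> servo_tool --targets "0 0 -0.12 30 7 8 85;0 0 -0.12 30 9 8 85;0 0 0 30 12 9 85;0 0 0 30 12 9 85;0 0 0 30 12 9 85;0 0 0 30 12 9 85;0 0 0 30 12 9 85;0 0 0 30 12 9 85"

```text
time: 1.58
tool_pos: [0.5811, -0.3068, 0.1557]
tcp_rot: [2.198, 2.238, -0.003]
wrist_force: [0.7, 0.1, 0.3]
width: 0.993
```

```bash
python3 - <<'E'
from h import *
goal([.571,-.315,.16],90)
s,c=cam('wrist'); save(c,'w1.png')
E
```

```text
t 1.58 turn [0.002 0.005 0.018] shift after turn mm [ -8.2 -10.1  -4.3] q6 now -0.54 w 0.993 F [0.7 0.1 0.3] pos [ 0.5811 -0.3068  0.1557]
```

View pics/w1.png

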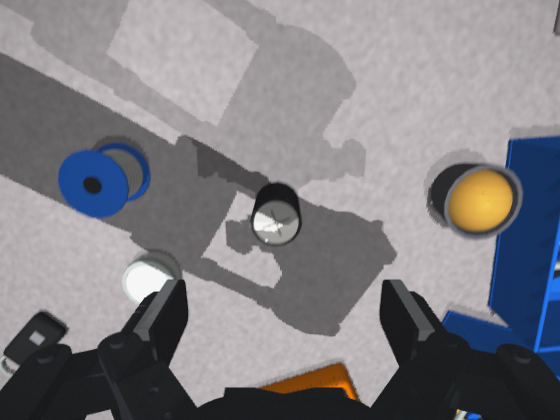

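The capacitor's top circle is centred at about (277,222), the reel is at (93,185) and the tin at (148,282).

```bash
python3 - <<'E'
from h import *
s,c=cam('wrist')
p=p2w(c,[(277,222),(252,222),(301,222)],.055,s); print(p.round(4))
goal([p[0,0],p[0,1],.022],90)
E
```

```text
[[ 0.5774 -0.3043  0.055 ]
 [ 0.5586 -0.3046  0.055 ]
 [ 0.5954 -0.3039  0.055 ]]
t 1.68 turn [-0.002  0.001  0.023] shift after turn mm [ -1.4  -3.6 131.7] q6 now -0.54 w 0.995 F [-1.2 -0.7 -0.9] pos [ 0.581  -0.3028  0.1537]
```

The arm was still settling when I took that picture, so I'll remeasure now that it is at rest.

```bash
python3 - <<'E'
from h import *
s,c=cam('wrist'); crop(c,220,340,160,270,'w2.png',5)
goal([0.577,-.308,.022],90)
E
```

```text
t 1.73 turn [-0.001  0.003  0.022] shift after turn mm [ -2.5  -3.8 132.7] q6 now -0.54 w 0.995 F [-0.3 -1.4  0.7] pos [ 0.5808 -0.3055  0.1547]
```

View pics/w2.png

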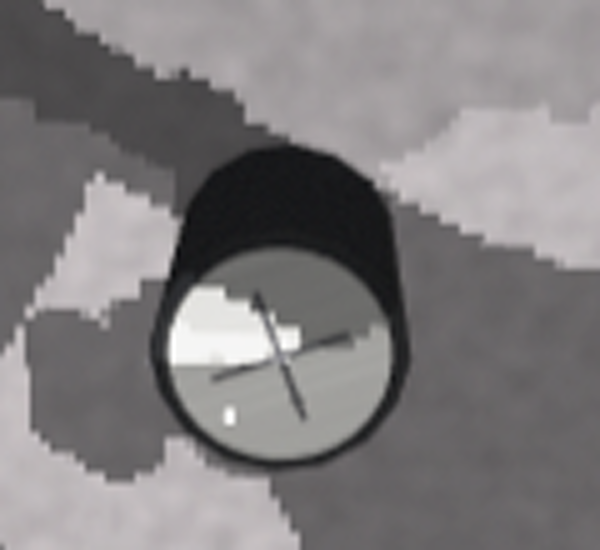

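```bash
python3 - <<'E'
from h import *
s=bot.read_state(); 
s,c=cam('wrist')
g=cv2.cvtColor(c['image'],cv2.COLOR_RGB2GRAY)
print(s['tool_pos'], s['joint_vel'].round(3))
for z in(.055,): print(p2w(c,[(276.1,231.3),(251.5,231),(301.3,231)],z,s).round(4))
crop(c,220,340,160,270,'w3.png',5)
E
```

```text
[ 0.58082275 -0.3054595   0.15472041] [-0.048 -0.005 -0.036 -0.023 -0.003 -0.011]
[[ 0.5756 -0.3184  0.055 ]
 [ 0.5568 -0.3186  0.055 ]
 [ 0.5949 -0.3177  0.055 ]]
```

View pics/w3.png

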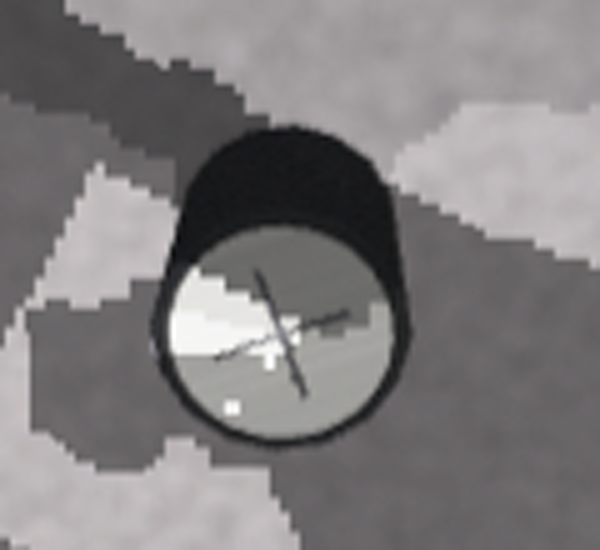

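>>> servo_tool --targets "0 0 0.02 0 0 0 85;0 0 0 0 0 0 85;0 0 0 0 0 0 85;0 0 0 0 0 0 85;0 0 0 0 0 0 85"

```text
time: 2.2
tool_pos: [0.5805, -0.3132, 0.158]
tcp_rot: [2.224, 2.208, -0.005]
wrist_force: [-0.1, -0.5, 0.1]
width: 0.995
```

```bash
python3 - <<'E'
from h import *
s,c=cam('wrist')
print(s['tool_pos'], s['joint_vel'].round(3))
crop(c,220,340,160,270,'w4.png',5)
E
```

```text
[ 0.5805229  -0.31320617  0.15802193] [-0.018 -0.001 -0.009 -0.001  0.002  0.001]
```

View pics/w4.png

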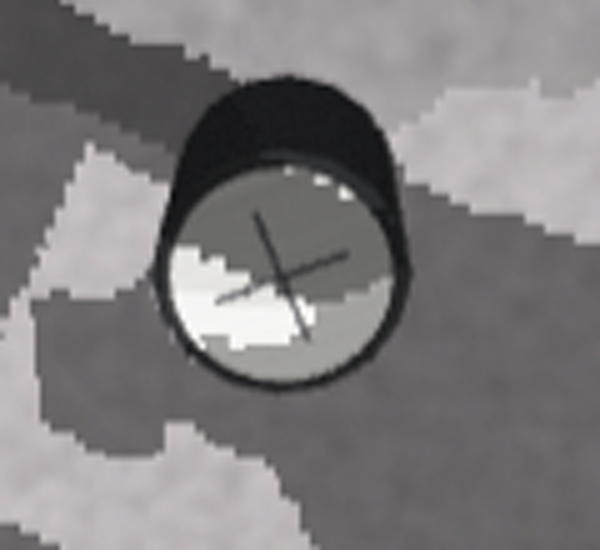

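```bash
python3 - <<'E'
from h import *
s,c=cam('wrist')
print(s['tool_pos'],p2w(c,[(276.2,214.9),(251.5,215),(301.3,215)],.055,s).round(4))
goal([0.5755,-.3165,.022],90)
E
```

```text
[ 0.58057067 -0.31332669  0.15809731] [[ 0.5756 -0.3145  0.055 ]
 [ 0.5568 -0.3144  0.055 ]
 [ 0.5948 -0.3148  0.055 ]]
t 2.30 turn [ 0.004  0.008 -0.007] shift after turn mm [ -3.5  -5.1 136. ] q6 now -0.52 w 0.996 F [0.  0.3 0.1] pos [ 0.5806 -0.313   0.158 ]
```

>>> servo_tool --targets "0 0 0 -1 -3 15 85;0 0 0 0 -2 30 85;0 0 0 0 0 30 85;0 0 0 0 0 25 85;0 0 0 0 0 20 85;0 0 0 0 0 10 85;0 0 0 0 0 4 85;0 0 0 0 0 0 85"

```text
time: 2.97
tool_pos: [0.5791, -0.3196, 0.0238]
tcp_rot: [2.22, 2.198, -0.0]
wrist_force: [-0.3, 0.3, 0.1]
width: 0.997
```

```bash
python3 - <<'E'
from h import *
goal([0.5755,-.3145,.022],90)
s,c=cam('wrist'); save(c,'w5.png')
E
```

```text
t 2.97 turn [ 0.012  0.013 -0.01 ] shift after turn mm [ 5.1 -3.6  1.8] q6 now -0.53 w 0.997 F [-0.3  0.3  0.1] pos [ 0.5791 -0.3196  0.0238]
```

View pics/w5.png

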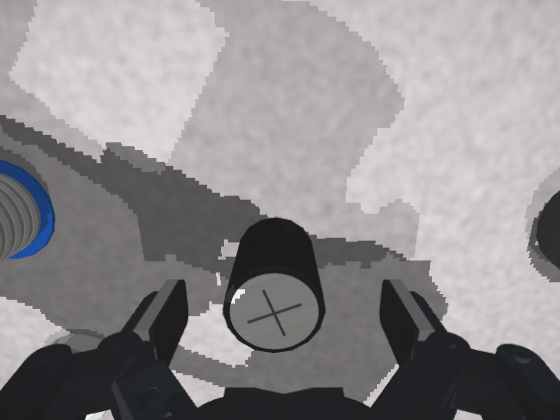

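The capacitor (273,310) stands between the open pads, slightly off centre. I'll correct that and close.

>>> servo_tool --targets "0.012 0.013 -0.01 3 -2 1 85;0 0 0 2 -1.5 1 85;0 0 0 0 0 0 85;0 0 0 0 0 0 30;0 0 0 0 0 0 30;0 0 0 0 0 0 30;0 0 0 0 0 0 30;0 0 0 0 0 0 30" --newtons 40

```text
time: 3.68
tool_pos: [0.581, -0.3173, 0.0309]
tcp_rot: [2.212, 2.215, 0.006]
wrist_force: [0.1, 0.2, -0.2]
width: 0.454
```

>>> servo_tool --targets "0 0 0 0 0 0 30;0 0 0 0 0 0 30;0 0 0 0 0 0 30"

```text
time: 3.93
tool_pos: [0.5807, -0.317, 0.0305]
tcp_rot: [2.212, 2.215, 0.006]
wrist_force: [-0.4, -0.3, -1.4]
width: 0.455
```

```bash
python3 - <<'E'
from h import *
goal([0.614,.0955,.03],88.8)
E
```

```text
t 3.93 turn [0.011 0.005 0.022] shift after turn mm [413.1  24.7   0.5] q6 now -0.54 w 0.455 F [-0.4 -0.3 -1.4] pos [ 0.5807 -0.317   0.0305]
```

>>> servo_tool --targets "0.005 0 0 0 0 -15 30;0 0 0 0 0 -30 30;0 0 0 20 0 -30 30;0 0 0 35 2 -10 30;0 0 0 35 3 0 30;0 0 0 35 3 0 30;0 0 0 35 3 0 30;0 0 0 35 3 0 30" --newtons 60

```text
time: 4.6
tool_pos: [0.5934, -0.1222, 0.1163]
tcp_rot: [2.229, 2.205, -0.001]
wrist_force: [0.3, 0.5, -1.2]
width: 0.448
```

```bash
python3 - <<'E'
from h import *
goal([0.614,.0955,.0395],88.8)
s,c=cam('wrist'); save(c,'w6.png')
E
```

```text
t 4.60 turn [0.004 0.005 0.01 ] shift after turn mm [218.   16.1  76.8] q6 now -0.23 w 0.448 F [ 0.3  0.5 -1.2] pos [ 0.5934 -0.1222  0.1163]
```

View pics/w6.png

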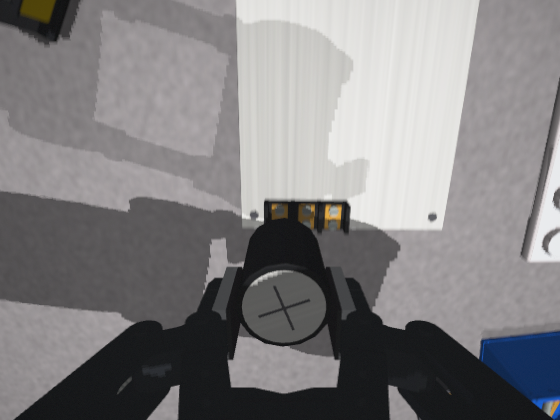

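The capacitor is held upright and the block is visible at (305,215), as expected. Next I'll carry the part on towards the posts.

>>> servo_tool --targets "0 0 0 35 3 0 30;0 0 0 35 3 0 30;0 0 0 35 3 0 30;0 0 0 35 2 0 30;0 0 0 25 2 5 30;0 0 0 15 1 5 30;0 0 0 5 0 5 30;0 0 0 0 0 0 30"

```text
time: 5.32
tool_pos: [0.608, 0.0791, 0.0992]
tcp_rot: [2.223, 2.216, 0.003]
wrist_force: [-0.5, -0.9, -1.5]
width: 0.45
```

>>> servo_tool --targets "0 0 0 0 0 0 30;0 0 0 0 0 0 30"

```text
time: 5.48
tool_pos: [0.6074, 0.0779, 0.0983]
tcp_rot: [2.223, 2.217, 0.0]
wrist_force: [0.8, -0.5, -1.3]
width: 0.449
```

```bash
python3 - <<'E'
from h import *
goal([0.614,.0955,.0395],88.8)
s,c=cam('wrist'); save(c,'w7.png')
E
```

```text
t 5.48 turn [0.001 0.001 0.018] shift after turn mm [17.7  6.3 58.8] q6 now 0.09 w 0.449 F [ 0.8 -0.5 -1.3] pos [0.6074 0.0779 0.0983]
```

View pics/w7.png

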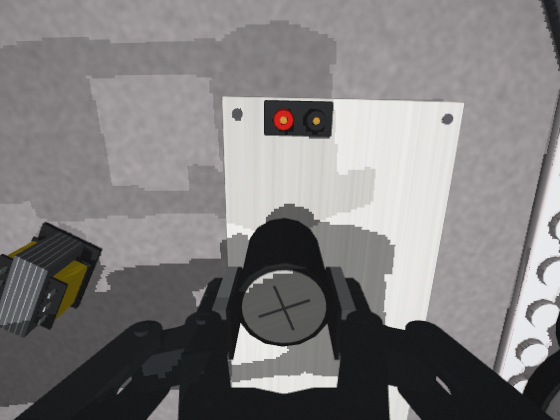

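```bash
python3 - <<'E'
from h import *
s,c=cam('wrist')
print(s['tool_pos'],p2w(c,[(283.5,120),(316.5,121)],.038,s).round(4),p2w(c,[(237,114),(447,119)],.008,s).round(4))
goal([0.614,.0955,.0395],88.8)
E
```

```text
[0.60745889 0.07758941 0.09841265] [[0.608  0.149  0.038 ]
 [0.6271 0.1484 0.038 ]] [[0.5774 0.1516 0.008 ]
 [0.7171 0.1483 0.008 ]]
t 5.58 turn [0.002 0.001 0.017] shift after turn mm [18.1  6.  59.1] q6 now 0.09 w 0.446 F [-0.1 -0.1 -0.7] pos [0.6077 0.0775 0.0986]
```

>>> servo_tool --targets "0 0 0.01 7 3 10 30;0 0 0.007 7 3 12 30;0 0 0 4 1 12 30;0 0 0 1 0 10 30;0 0 0 0 0 6 30;0 0 0 0 0 3 30;0 0 0 0 0 1 30;0 0 0 0 0 0 30"

```text
time: 6.25
tool_pos: [0.6161, 0.095, 0.0386]
tcp_rot: [2.25, 2.19, -0.0]
wrist_force: [-1.5, -0.4, 7.6]
width: 0.451
```

```bash
python3 - <<'E'
from h import *
goal([0.615,.0965,.0390],88.8)
E
```

```text
t 6.25 turn [ 0.001  0.001 -0.006] shift after turn mm [ 1.5 -1.2 -0.4] q6 now 0.14 w 0.451 F [-1.5 -0.4  7.6] pos [0.6161 0.095  0.0386]
```

>>> servo_tool --targets "0 0 0 0 0 0 60;0 0 0 0 0 0 70;0 0 0 0 0 0 80;0 0 0 0 0 -10 85;0 0 0 0 0 -25 85;0 0 0 0 0 -35 85;0 0 0 -20 -20 -35 85;0 0 0 -35 -20 -20 85"

```text
time: 6.92
tool_pos: [0.5758, 0.0468, 0.1618]
tcp_rot: [-2.244, -2.194, 0.008]
wrist_force: [0.6, -1.2, 1.1]
width: 0.994
```

```bash
python3 - <<'E'
from h import *
s,c=cam('wrist'); save(c,'w8.png')
s,c=cam('top'); crop(c,130,290,140,270,'t2.png')
goal([0.429,.03,.17],60)
E
```

```text
t 7.02 turn [-0.002  0.004  0.496] shift after turn mm [ -84.  -120.7   -6.3] q6 now 0.06 w 0.996 F [ 1.   0.2 -0.6] pos [0.5756 0.0424 0.1637]
```

View pics/w8.png

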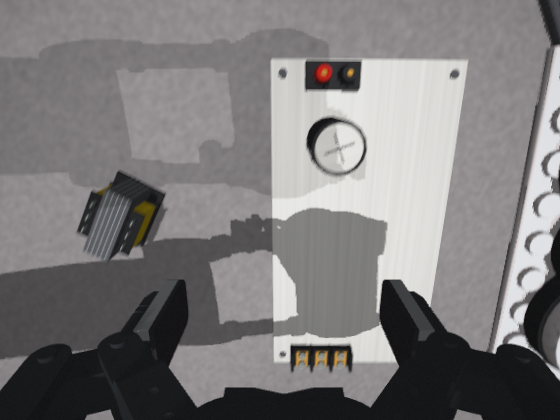

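View pics/t2.png

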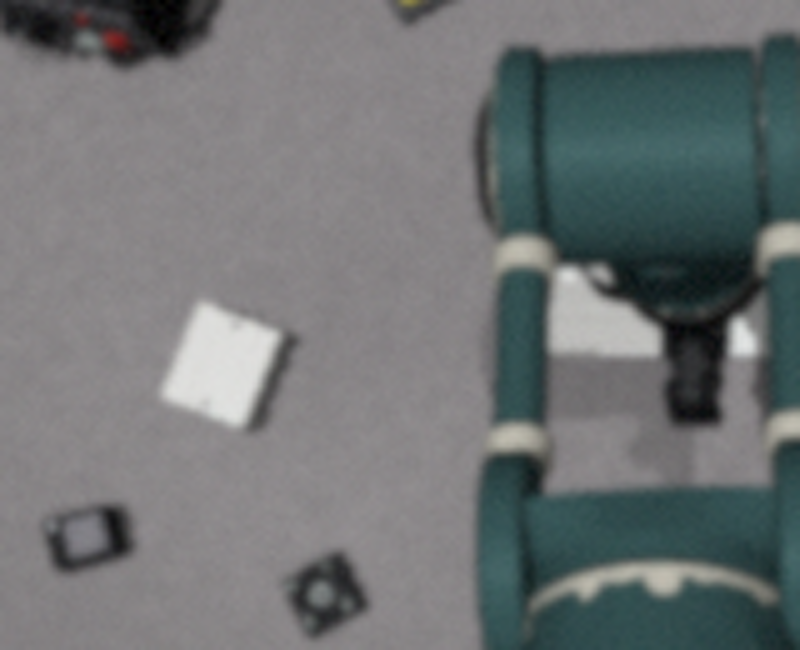

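The capacitor stands at (337,147) below the posts. The transformer is at (118,218), its core's long axis heading about 60°. I'll go over it.

>>> servo_tool --targets "0 0 0.124 0 -20 0 85;0 0 0.124 -5 -25 0 85;0 0 0.124 -15 -25 0 85;0 0 0.124 -15 -20 0 85;0 0 0 -15 -15 0 85;0 0 0 -15 -5 0 85;0 0 0 0 0 0 85;0 0 0 0 0 0 85"

```text
time: 7.68
tool_pos: [0.4422, 0.0128, 0.167]
tcp_rot: [2.729, 1.548, 0.009]
wrist_force: [0.4, -0.1, -0.2]
width: 0.997
```

>>> servo_tool --targets "0 0 0 0 0 0 85;0 0 0 0 0 0 85"

```text
time: 7.85
tool_pos: [0.4434, 0.0134, 0.1674]
tcp_rot: [2.729, 1.548, 0.011]
wrist_force: [0.1, 0.4, 0.5]
width: 0.995
```

```bash
python3 - <<'E'
from h import *
goal([0.429,.03,.17],60)
s,c=cam('wrist'); save(c,'w9.png'); crop(c,200,360,120,280,'w9c.png',5)
print(s['joint_vel'].round(3))
E
```

```text
t 7.85 turn [ 0.007 -0.004 -0.015] shift after turn mm [  7.1 -20.7  -2.6] q6 now 0.51 w 0.995 F [0.1 0.4 0.5] pos [0.4434 0.0134 0.1674]
[ 0.008  0.011 -0.012  0.004 -0.004  0.004]
```

View pics/w9.png

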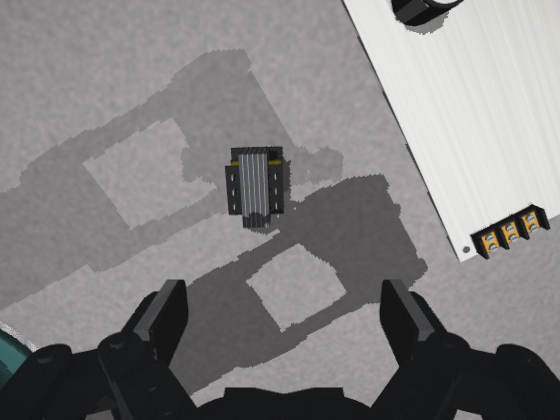

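View pics/w9c.png

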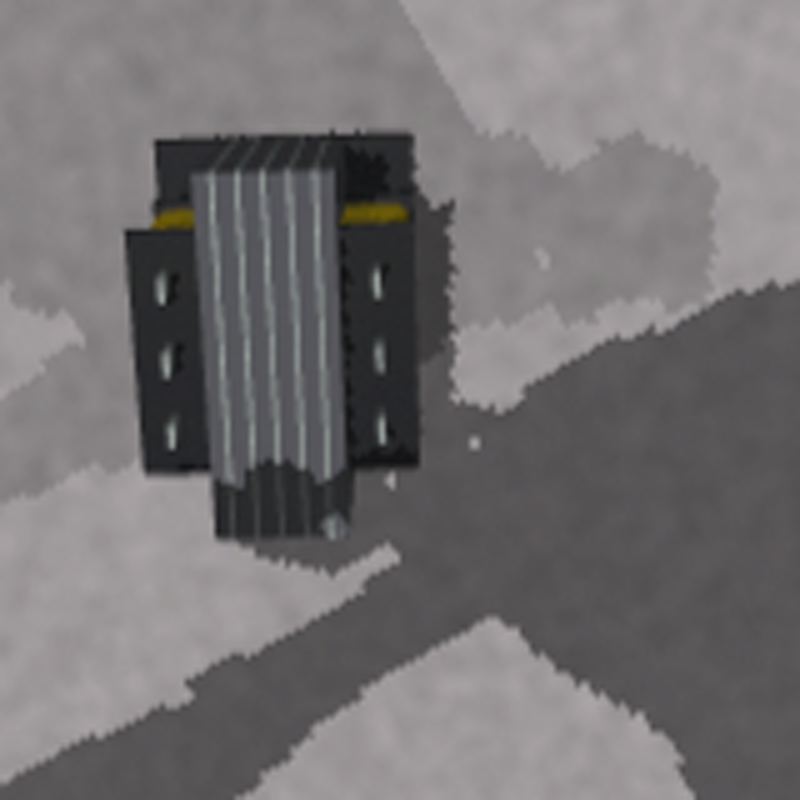

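```bash
python3 - <<'E'
from h import *
s,c=cam('wrist')
P=p2w(c,up(200,120,5,[(191,172),(333,170),(354,536),(215,538)]),.048,s)
print(P.round(4),[np.linalg.norm(P[i]-P[i-1]) for i in range(4)],P.mean(0),head(P[0]-P[3]),head(P[1]-P[2]))
h=(head(P[0]-P[3])+head(P[1]-P[2]))/2; m=P.mean(0)
goal([m[0],m[1],.014],h)
E
```

```text
[[0.437  0.0688 0.048 ]
 [0.4559 0.0578 0.048 ]
 [0.4273 0.0052 0.048 ]
 [0.4075 0.0167 0.048 ]] [np.float64(0.0598944173895011), np.float64(0.021829782779054528), np.float64(0.05990050718450684), np.float64(0.02287402468572715)] [0.43193584 0.03713654 0.048     ] 60.529053901148515 61.52804881722445
t 7.95 turn [ 0.007 -0.004 -0.033] shift after turn mm [ 15.1 -21.6 153.3] q6 now 0.51 w 0.992 F [-0.7 -0.6 -0.3] pos [0.4435 0.0134 0.1673]
```

The size matches (60 by 22 mm). Going down in two steps.

>>> servo_tool --targets "0.007 -0.004 -0.02 6 -9 10 85;0 0 -0.013 6 -9 20 85;0 0 0 3 -4 25 85;0 0 0 0 0 25 85;0 0 0 0 0 20 85;0 0 0 0 0 12 85;0 0 0 0 0 0 85;0 0 0 0 0 0 85"

```text
time: 8.62
tool_pos: [0.4335, 0.0442, 0.0481]
tcp_rot: [-2.697, -1.606, 0.001]
wrist_force: [1.0, 1.1, 0.0]
width: 0.993
```

```bash
python3 - <<'E'
from h import *
goal([0.4319,.0371,.014],61)
s,c=cam('wrist'); save(c,'w10.png')
E
```

```text
t 8.62 turn [-0.002 -0.001  0.01 ] shift after turn mm [-7.   2.1 34.1] q6 now 0.54 w 0.993 F [1.  1.1 0. ] pos [0.4335 0.0442 0.0481]
```

View pics/w10.png

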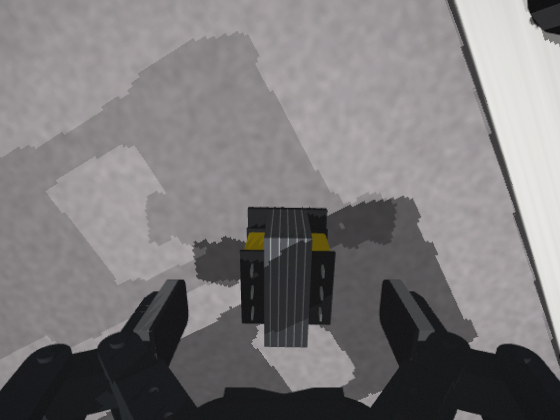

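>>> servo_tool --targets "0 0 0.01 -3 1 8 85;0 0 0 -2 1 12 85;0 0 0 -1 0 9 85;0 0 0 0 0 3 85;0 0 0 0 0 0 85;0 0 0 0 0 0 85"

```text
time: 9.17
tool_pos: [0.4367, 0.0381, 0.018]
tcp_rot: [2.707, 1.592, 0.011]
wrist_force: [0.1, -0.7, 0.2]
width: 0.996
```

```bash
python3 - <<'E'
from h import *
goal([0.4319,.0371,.014],61)
s,c=cam('wrist'); save(c,'w11.png')
E
```

```text
t 9.17 turn [ 0.005 -0.005 -0.001] shift after turn mm [-3.2 -3.7  4. ] q6 now 0.53 w 0.996 F [ 0.1 -0.7  0.2] pos [0.4367 0.0381 0.018 ]
```

View pics/w11.png

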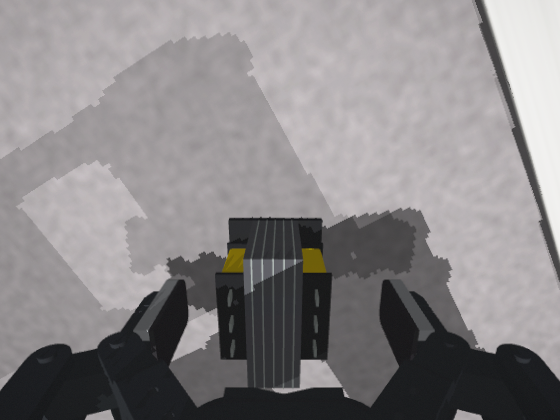

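>>> servo_tool --targets "0.003 -0.003 0 -2 -2 2 85;0 0 0 -1 -1 1 85;0 0 0 0 0 0 30;0 0 0 0 0 0 30;0 0 0 0 0 0 30;0 0 0 0 0 0 30;0 0 0 0 0 0 30;0 0 0 0 0 0 30" --newtons 70

```text
time: 9.88
tool_pos: [0.4338, 0.037, 0.017]
tcp_rot: [2.707, 1.591, 0.009]
wrist_force: [-0.7, 0.6, -0.5]
width: 0.496
```

>>> servo_tool --targets "0 0 0 0 0 0 30;0 0 0 0 0 0 30"

```text
time: 10.05
tool_pos: [0.4339, 0.037, 0.0169]
tcp_rot: [2.707, 1.591, 0.009]
wrist_force: [-0.6, 0.1, 0.3]
width: 0.5
```

```bash
python3 - <<'E'
from h import *
goal([0.4319,.0371,.014],61)
goal([0.6115,-.066,.014],88.8)
E
```

```text
t 10.05 turn [ 0.005 -0.004 -0.002] shift after turn mm [-0.9 -1.7  2.9] q6 now 0.53 w 0.500 F [-0.6  0.1  0.3] pos [0.4339 0.037  0.0169]
t 10.05 turn [ 0.006 -0.003 -0.487] shift after turn mm [-99.3 179.8   2.9] q6 now 0.53 w 0.500 F [-0.6  0.1  0.3] pos [0.4339 0.037  0.0169]
```

>>> servo_tool --targets "0 0 0 0 0 -12 30;0 0 0 0 0 -25 30;0 0 -0.12 0 10 -25 30;0 0 -0.12 -10 20 -12 30;0 0 -0.12 -20 30 0 30;0 0 -0.12 -20 30 0 30;0 0 0 -20 30 0 30;0 0 0 -15 25 0 30"

```text
time: 10.72
tool_pos: [0.5521, -0.0719, 0.084]
tcp_rot: [-2.216, -2.208, 0.015]
wrist_force: [-0.3, 0.4, -3.4]
width: 0.498
```

```bash
python3 - <<'E'
from h import *
goal([0.6115,-.066,.0255],88.8)
s,c=cam('wrist'); save(c,'w12.png')
E
```

```text
t 10.72 turn [-0.016 -0.003  0.018] shift after turn mm [ 7.1 59.3 58.5] q6 now -0.17 w 0.498 F [-0.3  0.4 -3.4] pos [ 0.5521 -0.0719  0.084 ]
```

View pics/w12.png

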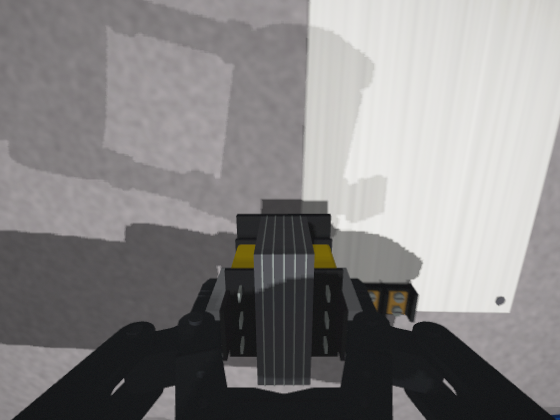

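>>> servo_tool --targets "-0.008 0 0.01 3 20 0 30;-0.008 0 0.01 3 18 0 30;0 0 0 2 10 0 30;0 0 0 0 5 5 30;0 0 0 0 0 5 30;0 0 0 0 0 5 30;0 0 0 0 0 0 30;0 0 0 0 0 0 30"

```text
time: 11.43
tool_pos: [0.6065, -0.0684, 0.0593]
tcp_rot: [-2.246, -2.186, 0.009]
wrist_force: [0.2, -0.0, -3.7]
width: 0.503
```

```bash
python3 - <<'E'
from h import *
goal([0.6115,-.066,.0255],88.8)
s,c=cam('wrist'); save(c,'w13.png')
E
```

```text
t 11.43 turn [-0.009 -0.001 -0.006] shift after turn mm [ 2.5  5.  33.8] q6 now -0.13 w 0.503 F [ 0.2 -0.  -3.7] pos [ 0.6065 -0.0684  0.0593]
```

View pics/w13.png

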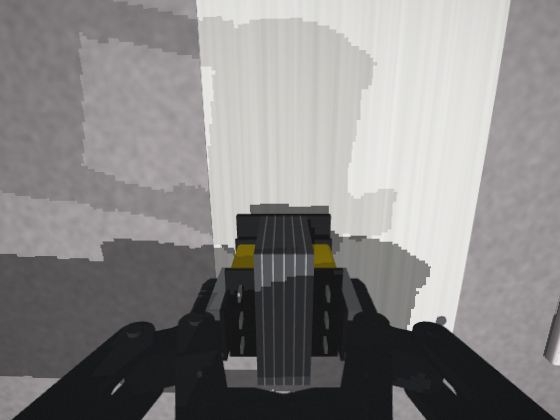

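>>> servo_tool --targets "-0.005 0 -0.006 1 3 6 30;-0.004 0 0 1 2 8 30;0 0 0 0 0 8 30;0 0 0 0 0 6 30;0 0 0 0 0 3 30;0 0 0 0 0 2 30;0 0 0 0 0 1 30;0 0 0 0 0 0 30"

```text
time: 12.15
tool_pos: [0.6111, -0.0663, 0.0254]
tcp_rot: [-2.243, -2.199, -0.002]
wrist_force: [-0.3, -0.9, -4.6]
width: 0.499
```

```bash
python3 - <<'E'
from h import *
goal([0.6115,-.066,.0255],88.8)
E
```

```text
t 12.15 turn [ 0.001 -0.001  0.001] shift after turn mm [ 0.3  0.4 -0.1] q6 now -0.13 w 0.499 F [-0.3 -0.9 -4.6] pos [ 0.6111 -0.0663  0.0254]
```

>>> servo_tool --targets "0 0 0 0 0 1.5 30;0 0 0 0 0 1 30;0 0 0 0 0 0 30"

```text
time: 12.4
tool_pos: [0.612, -0.0665, 0.0253]
tcp_rot: [2.243, 2.199, 0.003]
wrist_force: [-0.7, -0.5, -4.7]
width: 0.502
```

>>> servo_tool --targets "0 0 0 0 0 3 30;0 0 0 0 0 2 30;0 0 0 0 0 1 30;0 0 0 0 0 0 30"

```text
time: 12.73
tool_pos: [0.6133, -0.0667, 0.0251]
tcp_rot: [2.242, 2.198, 0.005]
wrist_force: [0.4, 0.1, -3.9]
width: 0.497
```

>>> servo_tool --targets "0 0 0 -1 0 4 30;0 0 0 -1 0 4 30;0 0 0 0 0 2 30;0 0 0 0 0 0 30"

```text
time: 13.07
tool_pos: [0.6146, -0.0667, 0.0253]
tcp_rot: [-2.243, -2.198, -0.008]
wrist_force: [0.2, 0.8, -5.2]
width: 0.5
```

```bash
python3 - <<'E'
from h import *
s,c=cam('side'); crop(c,150,400,100,300,'s1.png',3); save(c,'s1f.png')
print(bot.read_state())
s,c=cam('wrist'); save(c,'w14.png')
goal([0.6115,-.066,.0255],88.8)
E
```

```text
{'time': 13.1167, 'q': array([-0.15092836,  0.35668084,  1.89782084,  0.00586486,  0.88459177,
       -0.13440437]), 'joint_vel': array([-0.00169113,  0.01364512,  0.00565374, -0.00067991, -0.01148746,
        0.0011677 ]), 'joint_torque': array([ 3.83651163e-02, -5.15027046e+01, -3.08988619e+01,  2.33807846e-02,
        1.41065642e-01, -1.22122245e-03]), 'tool_pos': array([ 0.61465898, -0.06669826,  0.02514305]), 'tcp_rot': array([-2.24327911, -2.19834094, -0.00806214]), 'wrist_force': array([ 0.24056888,  0.08668421, -4.98790645]), 'torque': array([ 0.00056082, -0.03398749,  0.06500127]), 'width': 0.5002373828958839}
t 13.17 turn [ 0.003 -0.004  0.001] shift after turn mm [ 0.6 -3.2 -0.5] q6 now -0.13 w 0.498 F [-0.4  1.4  0. ] pos [ 0.6147 -0.0667  0.025 ]
```

View pics/s1.png

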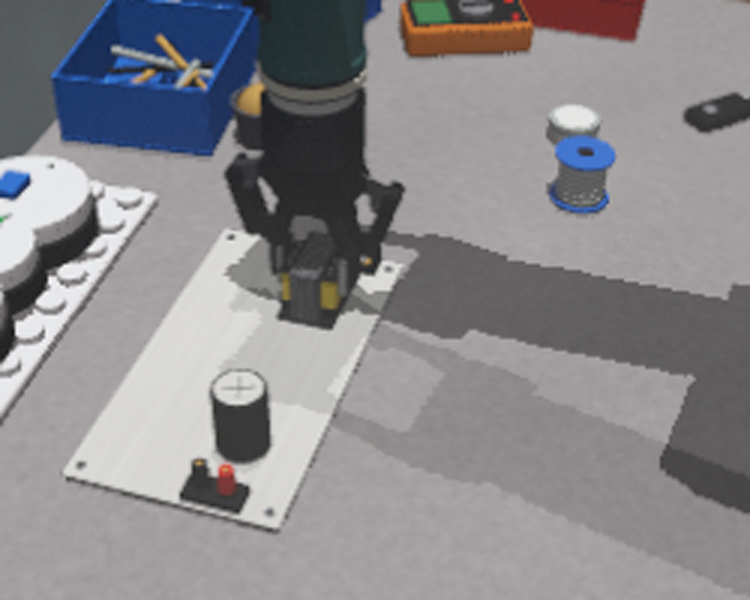

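View pics/w14.png

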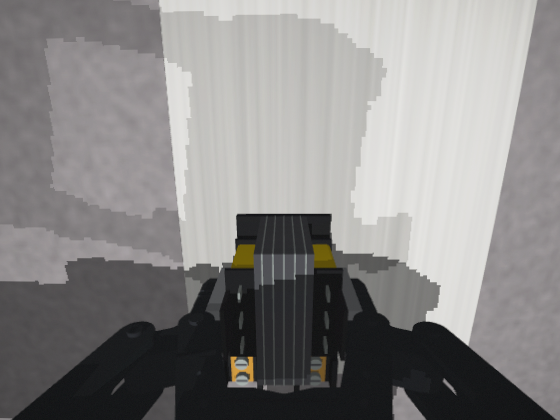

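The gripper stopped going down with the foot on the plate, so the transformer is seated with almost no force. Releasing it.

>>> servo_tool --targets "0 0 0 0 0 2 30;0 0 0 0 0 0 55;0 0 0 0 0 0 65;0 0 0 0 0 0 75;0 0 0 0 0 -10 80;0 0 0 0 0 -25 85;0 0 0 0 0 -35 85;0 0 0 0 0 -35 85"

```text
time: 13.83
tool_pos: [0.6083, -0.0668, 0.1224]
tcp_rot: [-2.233, -2.187, 0.011]
wrist_force: [0.5, 0.8, 0.2]
width: 0.996
```

>>> servo_tool --targets "0 0 0 0 -25 -20 85;0 0 0 0 -30 0 85;0 0 0 0 -20 0 85;0 0 0 0 0 0 85;0 0 0 0 0 0 85;0 0 0 0 0 0 85"

```text
time: 14.33
tool_pos: [0.5412, -0.0671, 0.1587]
tcp_rot: [2.241, 2.195, 0.013]
wrist_force: [0.2, -0.2, 0.2]
width: 0.996
```

```bash
python3 - <<'E'
from h import *
s,c=cam('wrist'); save(c,'w15.png'); print(s['tool_pos'])
goal([0.458,.40,.15],100)
E
```

```text
[ 0.54121784 -0.06710608  0.1587249 ]
t 14.38 turn [ 0.009 -0.002 -0.195] shift after turn mm [474.6  -1.2   8.7] q6 now -0.15 w 0.999 F [ 0.2 -0.5 -0.5] pos [ 0.5416 -0.0672  0.1587]
```

View pics/w15.png

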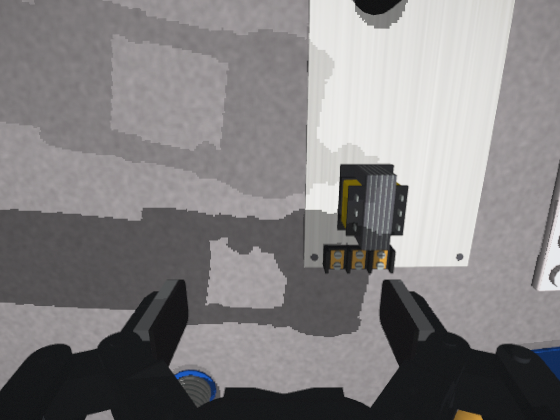

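```bash
python3 - <<'E'
from h import *
s,c=cam('wrist'); crop(c,300,430,150,285,'w15c.png',4)
P=p2w(c,[(366,173),(395,173),(391,250),(363,249)],.056,s);print(P.round(4),P.mean(0))
print(p2w(c,[(337,259),(359,258.5),(381,258)],.020,s).round(4),p2w(c,[(314,257),(460,257)],.008,s).round(4))
E
```

```text
[[ 0.6041 -0.0362  0.056 ]
 [ 0.6256 -0.0367  0.056 ]
 [ 0.6274 -0.0986  0.056 ]
 [ 0.605  -0.0971  0.056 ]] [ 0.61551779 -0.06714693  0.056     ]
[[ 0.5909 -0.1226  0.02  ]
 [ 0.6111 -0.1227  0.02  ]
 [ 0.6313 -0.1227  0.02  ]] [[ 0.571  -0.1258  0.008 ]
 [ 0.7118 -0.1297  0.008 ]]
```

View pics/w15c.png

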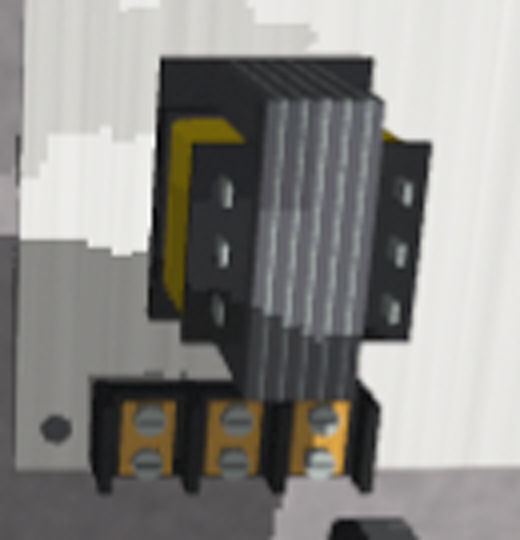

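The transformer reads (0.6155, -0.067), square and about 59 mm from the block. The relay is next.

>>> servo_tool --targets "0 0 0 25 -5 0 85;0 0 0 40 -8 0 85;0 0 0 40 -8 0 85;0 0 0 40 -8 0 85;0 0 0 40 -8 0 85;0 0 0 40 -8 0 85;0 0 0.1 35 -8 0 85;0 0 0.12 30 -5 0 85"

```text
time: 15.1
tool_pos: [0.4995, 0.23, 0.1544]
tcp_rot: [2.485, 1.913, 0.008]
wrist_force: [0.9, 0.7, -0.4]
width: 0.996
```

>>> servo_tool --targets "0 0 0.12 25 -20 0 85;0 0 0.12 15 -20 0 85;0 0 0.12 10 -20 0 85;0 0 0.12 5 -20 0 85;0 0 0.12 0 -20 0 85;0 0 0.12 0 -20 0 85;0 0 0.12 0 -15 0 85;0 0 0.12 0 0 0 85"

```text
time: 15.77
tool_pos: [0.4112, 0.3744, 0.1482]
tcp_rot: [3.101, 0.494, 0.005]
wrist_force: [0.9, -0.6, 0.4]
width: 0.992
```

```bash
python3 - <<'E'
from h import *
goal([0.458,.40,.15],10)
E
```

```text
t 15.77 turn [ 0.002 -0.003  0.141] shift after turn mm [ 50.6 -17.   -1.8] q6 now 1.95 w 0.992 F [ 0.9 -0.6  0.4] pos [0.4112 0.3744 0.1482]
```

>>> servo_tool --targets "0 0 0.07 20 -5 0 85;0 0 0.05 20 -5 0 85;0 0 0 5 -2 0 85;0 0 0 0 0 0 85;0 0 0 0 0 0 85;0 0 0 0 0 0 85"

```text
time: 16.27
tool_pos: [0.4509, 0.4019, 0.1427]
tcp_rot: [3.121, 0.302, -0.007]
wrist_force: [-0.5, -0.0, -0.2]
width: 0.998
```

```bash
python3 - <<'E'
from h import *
goal([0.458,.40,.15],10)
s,c=cam('wrist'); save(c,'w16.png')
E
```

```text
t 16.27 turn [0.005 0.005 0.018] shift after turn mm [ 6.7  3.1 -7.3] q6 now 2.07 w 0.998 F [-0.5 -0.  -0.2] pos [0.4509 0.4019 0.1427]
```

View pics/w16.png

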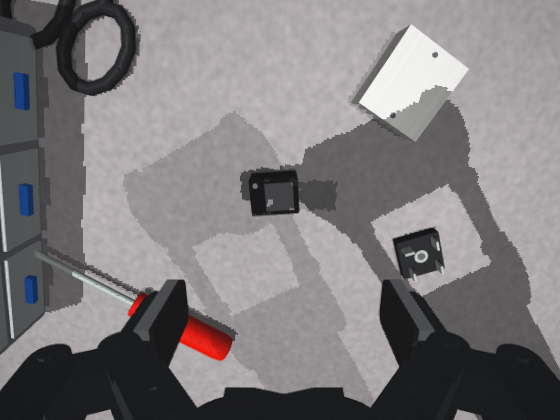

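```bash
python3 - <<'E'
from h import *
s,c=cam('wrist'); crop(c,220,320,150,240,'w16c.png',8); print(s['tool_pos'],s['joint_vel'].round(3))
crop(c,340,480,10,290,'w16d.png',2)
E
```

```text
[0.45065949 0.40170001 0.14262129] [-0.002 -0.015  0.01  -0.002  0.001  0.004]
```

View pics/w16c.png

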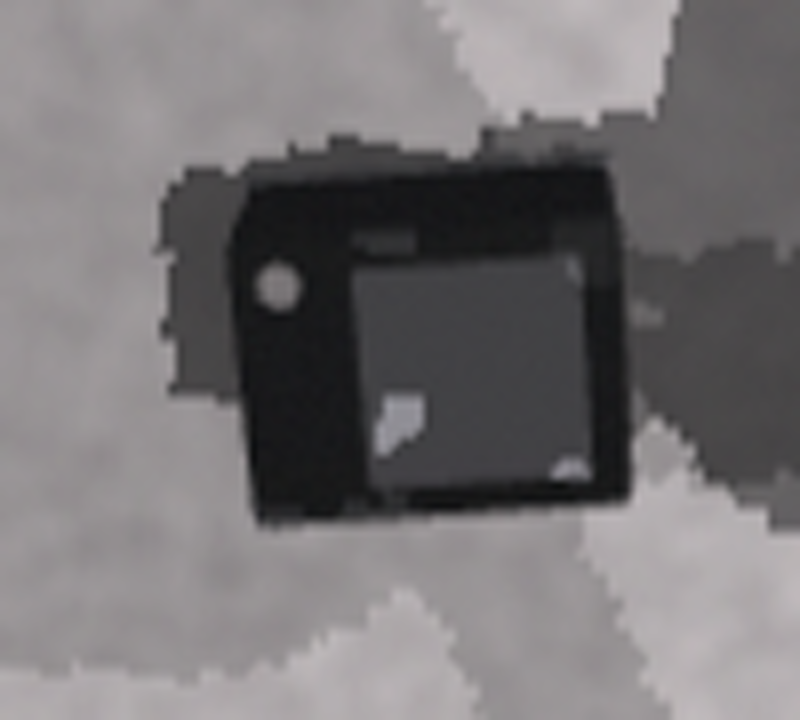

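```bash
python3 - <<'E'
from h import *
s,c=cam('wrist')
P=p2w(c,up(220,150,8,[(258,523),(630,500),(615,212),(234,232)]),.030,s)
print(P.round(4),[np.linalg.norm(P[i]-P[i-1]) for i in range(4)],P.mean(0),head(P[0]-P[1])-90,head(P[3]-P[0]))
goal([P.mean(0)[0],P.mean(0)[1],.010],head(P[0]-P[1])-90)
E
```

```text
[[0.442  0.4249 0.03  ]
 [0.4514 0.3892 0.03  ]
 [0.4794 0.3965 0.03  ]
 [0.4706 0.4319 0.03  ]] [np.float64(0.029415799176455246), np.float64(0.036915164254726726), np.float64(0.029000060128961683), np.float64(0.03648464524317489)] [0.46085634 0.41060512 0.03      ] 14.632964283512223 13.786393603282537
t 16.42 turn [ 0.005  0.005 -0.063] shift after turn mm [ 12.1  -6.1 133.1] q6 now 2.07 w 0.996 F [-0.3  0.2  0.2] pos [0.4507 0.4017 0.1431]
```

View pics/w16d.png

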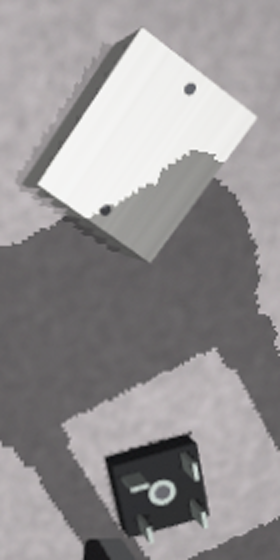

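>>> servo_tool --targets "0.005 0.005 -0.04 4 -2 12 85;0 0 -0.02 4 -2 25 85;0 0 0 3 -1 25 85;0 0 0 0 0 20 85;0 0 0 0 0 10 85;0 0 0 0 0 5 85;0 0 0 0 0 0 85;0 0 0 0 0 0 85"

```text
time: 17.08
tool_pos: [0.461, 0.4091, 0.048]
tcp_rot: [-3.111, -0.401, -0.011]
wrist_force: [-0.0, 0.5, 0.7]
width: 0.994
```

```bash
python3 - <<'E'
from h import *
goal([0.461,.4105,.006],14.2)
s,c=cam('wrist'); save(c,'w17.png')
E
```

```text
t 17.08 turn [-0.004 -0.007  0.009] shift after turn mm [ 0.4 -1.4 42. ] q6 now 2.00 w 0.994 F [-0.   0.5  0.7] pos [0.461  0.4091 0.048 ]
```

View pics/w17.png

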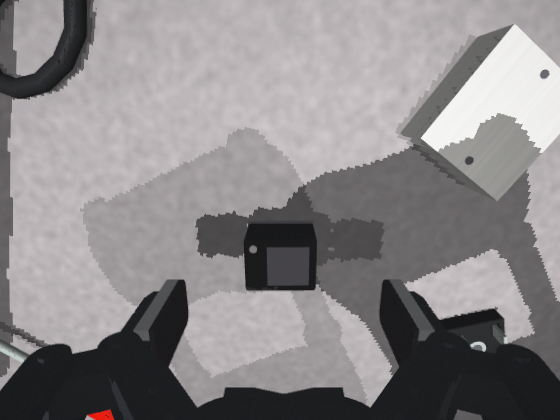

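>>> servo_tool --targets "-0.003 -0.005 0.009 0 -1 8 85;0 0 0 0 0 12 85;0 0 0 0 0 12 85;0 0 0 0 0 6 85;0 0 0 0 0 3 85;0 0 0 0 0 1 85;0 0 0 0 0 0 85"

```text
time: 17.72
tool_pos: [0.4633, 0.4124, 0.0056]
tcp_rot: [-3.113, -0.386, -0.012]
wrist_force: [-0.9, 0.3, -0.3]
width: 0.997
```

```bash
python3 - <<'E'
from h import *
goal([0.461,.4105,.006],14.2)
s,c=cam('wrist'); save(c,'w18.png')
E
```

```text
t 17.72 turn [-0.003 -0.008 -0.001] shift after turn mm [-2.6  1.3 -0.4] q6 now 2.01 w 0.997 F [-0.9  0.3 -0.3] pos [0.4633 0.4124 0.0056]
```

View pics/w18.png

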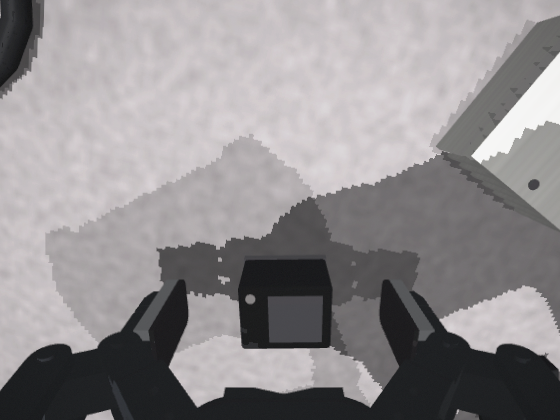

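>>> servo_tool --targets "-0.002 -0.005 0 -2 1 0 60;0 0 0 0 0 0 30;0 0 0 0 0 0 30;0 0 0 0 0 0 30;0 0 0 0 0 0 30;0 0 0 0 0 0 30;0 0 0 0 0 0 30;0 0 0 0 0 0 30" --newtons 40

```text
time: 18.43
tool_pos: [0.4627, 0.4118, 0.0078]
tcp_rot: [-3.114, -0.386, -0.009]
wrist_force: [-0.2, -0.3, -1.1]
width: 0.432
```

```bash
python3 - <<'E'
from h import *
goal([0.461,.4105,.006],14.2)
goal([0.671,-.0675,.1],-1.2)
E
```

```text
t 18.43 turn [-0.003 -0.006 -0.001] shift after turn mm [-1.9  0.8  1.8] q6 now 2.01 w 0.432 F [-0.2 -0.3 -1.1] pos [0.4627 0.4118 0.0078]
t 18.43 turn [-0.003 -0.005  0.267] shift after turn mm [218.3 474.8 -92.2] q6 now 2.01 w 0.432 F [-0.2 -0.3 -1.1] pos [0.4627 0.4118 0.0078]
```

>>> servo_tool --targets "0 0 0 0 0 -15 30;0 0 0 0 0 -30 30;0 0 0.09 0 10 -35 30;0 0 0.09 15 25 -30 30;0 0 0.087 25 40 -10 30;0 0 0 25 40 0 30;0 0 0 25 40 0 30;0 0 0 25 40 0 30"

```text
time: 19.1
tool_pos: [0.5699, 0.2368, 0.13]
tcp_rot: [-3.139, 0.032, -0.006]
wrist_force: [-0.2, 1.4, -0.3]
width: 0.431
```

>>> servo_tool --targets "0 0 0 25 40 0 30;0 0 0 25 40 0 30;0 0 0 20 40 0 30;0 0 0 15 40 0 30;0 0 0 5 40 0 30;0 0 0 0 30 0 30;0 0 0 0 20 0 30;0 0 0 0 8 0 30"

```text
time: 19.77
tool_pos: [0.6509, -0.0215, 0.1305]
tcp_rot: [-3.14, 0.04, -0.016]
wrist_force: [0.5, 0.9, 0.4]
width: 0.438
```

```bash
python3 - <<'E'
from h import *
goal([0.671,-.0675,.0165],-1.2)
s,c=cam('wrist'); save(c,'w19.png')
E
```

```text
t 19.77 turn [-0.002 -0.01  -0.005] shift after turn mm [ 21.1  45.6 114. ] q6 now 1.52 w 0.438 F [0.5 0.9 0.4] pos [ 0.6509 -0.0215  0.1305]
```

View pics/w19.png

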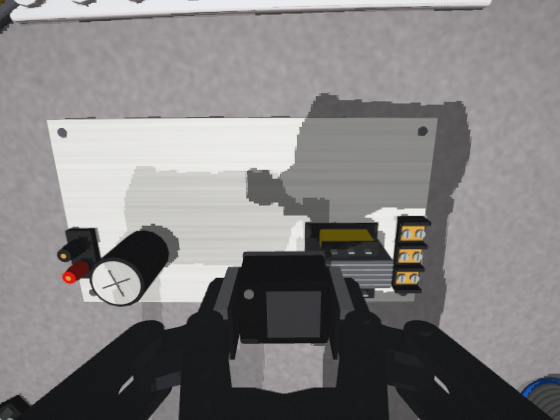

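>>> servo_tool --targets "-0.002 -0.01 -0.005 10 20 0 30;0 0 0 8 15 5 30;0 0 0 3 5 10 30;0 0 0 0 0 10 30;0 0 0 0 0 5 30;0 0 0 0 0 0 30;0 0 0 0 0 0 30"

```text
time: 20.4
tool_pos: [0.6696, -0.0571, 0.0948]
tcp_rot: [-3.137, 0.03, 0.007]
wrist_force: [-0.3, 0.3, -0.3]
width: 0.435
```

```bash
python3 - <<'E'
from h import *
goal([0.671,-.0675,.0165],-1.2)
s,c=cam('wrist'); save(c,'w20.png')
E
```

```text
t 20.40 turn [-0.004  0.005  0.002] shift after turn mm [ 1.6 10.4 78.3] q6 now 1.46 w 0.435 F [-0.3  0.3 -0.3] pos [ 0.6696 -0.0571  0.0948]
```

View pics/w20.png

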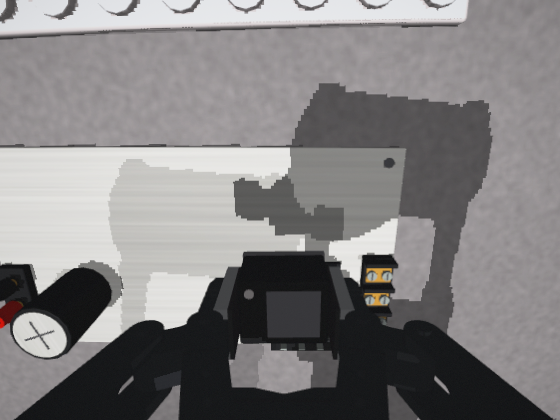

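>>> servo_tool --targets "-0.004 0.005 0 1 5 0 30;0 0 0 1 5 10 30;0 0 0 0 2 15 30;0 0 0 0 0 15 30;0 0 0 0 0 10 30;0 0 0 0 0 5 30;0 0 0 0 0 0 30;0 0 0 0 0 0 30"

```text
time: 21.12
tool_pos: [0.6729, -0.0688, 0.0382]
tcp_rot: [3.14, -0.025, 0.008]
wrist_force: [-0.2, -0.5, 0.1]
width: 0.433
```

```bash
python3 - <<'E'
from h import *
goal([0.671,-.0675,.0165],-1.2)
E
```

```text
t 21.12 turn [ 0.001 -0.005  0.005] shift after turn mm [-1.9 -1.3 21.7] q6 now 1.45 w 0.433 F [-0.2 -0.5  0.1] pos [ 0.6729 -0.0688  0.0382]
```

>>> servo_tool --targets "0 -0.005 0.005 -1 0 5 30;0 0 0 0 0 7 30;0 0 0 0 0 6 30;0 0 0 0 0 4 30;0 0 0 0 0 3 30;0 0 0 0 0 2 30;0 0 0 0 0 2 30"

```text
time: 21.7
tool_pos: [0.6745, -0.0693, 0.0148]
tcp_rot: [3.139, -0.033, 0.006]
wrist_force: [-5.5, 0.6, 10.6]
width: 0.435
```

>>> servo_tool --targets "0 0 0 0 0 -1 45;0 0 0 0 0 0 55;0 0 0 0 0 0 65;0 0 0 0 0 -10 75;0 0 0 0 0 -25 85;0 0 0 0 0 -35 85;0 0 0 -10 -10 -35 85;0 0 0 -30 -20 -20 85"

```text
time: 22.37
tool_pos: [0.6339, -0.0402, 0.1395]
tcp_rot: [3.14, -0.037, -0.008]
wrist_force: [1.5, -0.1, 0.3]
width: 0.994
```

>>> servo_tool --targets "0 0 0 -30 -20 0 85;0 0 0 -20 -20 0 85;0 0 0 0 0 0 85;0 0 0 0 0 0 85;0 0 0 0 0 0 85"

```text
time: 22.78
tool_pos: [0.585, 0.0046, 0.1513]
tcp_rot: [3.14, -0.035, 0.016]
wrist_force: [-1.2, 0.2, 0.7]
width: 0.995
```

```bash
python3 - <<'E'
from h import *
s,c=cam('wrist'); save(c,'w21.png'); print(s['tool_pos'])
goal([0.558,.326,.15],-21+90)
E
```

```text
[0.58496919 0.0045831  0.15130529]
t 22.83 turn [ 0.008 -0.008 -1.227] shift after turn mm [ 290.5 -140.9    1.3] q6 now 1.56 w 0.999 F [ 0.2 -0.1  0.9] pos [0.5854 0.0043 0.1513]
```

View pics/w21.png

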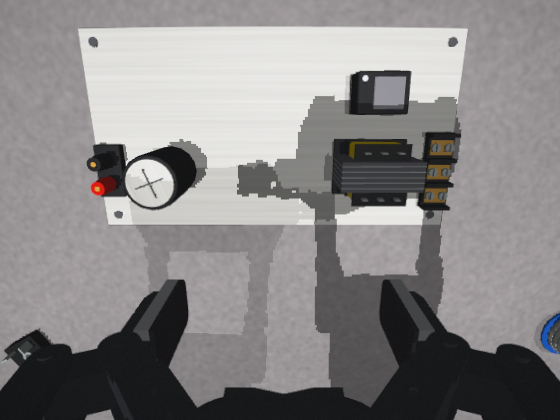

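```bash
python3 - <<'E'
from h import *
s,c=cam('wrist')
print('relay',p2w(c,[(355.5,71),(409.5,71),(408,112),(353,114)],.038,s).round(4), p2w(c,[(149.5,183.5)],.063,s).round(4))
P=p2w(c,[(93,42),(453,42),(430,215),(118,214)],.008,s);print('holes',P.round(4),P.mean(0))
t=read_camera('top'); P=p2w(t,up(130,140,5,[(205,300),(285,333),(245,430),(160,395)]),.03);print(P.round(4),P.mean(0),head(P[0]-P[3]),head(P[1]-P[2]),[np.linalg.norm(P[i]-P[i-1]) for i in range(4)])
m=P.mean(0); goal([m[0],m[1],.15],65)
E
```

```text
relay [[ 0.6881 -0.049   0.038 ]
 [ 0.6874 -0.0872  0.038 ]
 [ 0.6596 -0.0884  0.038 ]
 [ 0.6589 -0.0482  0.038 ]] [[0.6162 0.0971 0.063 ]]
holes [[ 0.7172  0.1483  0.008 ]
 [ 0.7106 -0.1299  0.008 ]
 [ 0.5703 -0.1264  0.008 ]
 [ 0.5777  0.1518  0.008 ]] [0.64394657 0.01097342 0.008     ]
[[0.596  0.3364 0.03  ]
 [0.5759 0.289  0.03  ]
 [0.5195 0.3116 0.03  ]
 [0.5405 0.3619 0.03  ]] [0.55799265 0.32473381 0.03      ] -24.654248536640544 -21.84156365120643 [np.float64(0.06104086949573604), np.float64(0.051509292382070984), np.float64(0.0607738693086703), np.float64(0.05450099129460847)]
t 22.93 turn [ 0.007 -0.008 -1.158] shift after turn mm [ 279.2 -160.5    0.6] q6 now 1.56 w 0.997 F [0.6 0.2 0.1] pos [0.5855 0.0039 0.1506]
```

>>> servo_tool --targets "0.007 -0.008 -0.12 0 -20 0 85;0 0 -0.12 0 -30 0 85;0 0 -0.12 0 -30 0 85;0 0 -0.12 0 -30 0 85;0 0 -0.12 10 -30 0 85;0 0 -0.12 20 -30 0 85;0 0 -0.12 25 -20 0 85;0 0 -0.12 30 -10 0 85"

```text
time: 23.6
tool_pos: [0.5837, 0.2359, 0.1457]
tcp_rot: [-2.783, -1.452, 0.009]
wrist_force: [0.6, -0.6, 0.8]
width: 0.992
```

```bash
python3 - <<'E'
from h import *
goal([.558,.325,.15],66)
E
```

```text
t 23.60 turn [-0.005  0.003 -0.19 ] shift after turn mm [ 71.  -59.7  -4.3] q6 now 0.95 w 0.992 F [ 0.6 -0.6  0.8] pos [0.5837 0.2359 0.1457]
```

>>> servo_tool --targets "0 0 -0.1 20 -18 -2 85;0 0 -0.09 20 -18 -2 85;0 0 0 15 -15 0 85;0 0 0 5 -5 0 85;0 0 0 0 0 0 85;0 0 0 0 0 0 85;0 0 0 0 0 0 85"

```text
time: 24.18
tool_pos: [0.5695, 0.3215, 0.144]
tcp_rot: [-2.619, -1.729, 0.014]
wrist_force: [0.6, 0.4, 0.2]
width: 0.997
```

```bash
python3 - <<'E'
from h import *
goal([.558,.325,.15],66)
s,c=cam('wrist'); save(c,'w22.png'); print(s['joint_vel'].round(3))
E
```

```text
t 24.18 turn [-0.007  0.006  0.015] shift after turn mm [ -1.5 -11.9  -6. ] q6 now 0.88 w 0.997 F [0.6 0.4 0.2] pos [0.5695 0.3215 0.144 ]
[-0.018  0.01   0.    -0.01   0.003 -0.002]
```

View pics/w22.png

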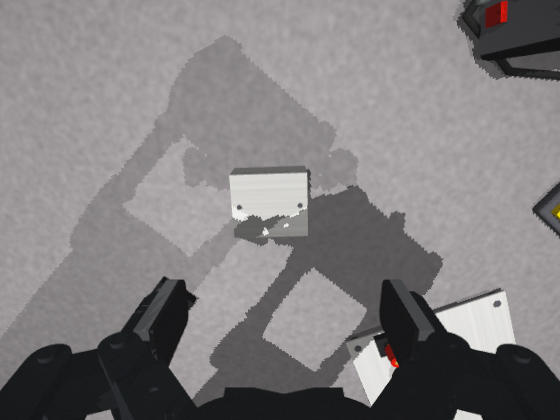

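```bash
python3 - <<'E'
from h import *
s,c=cam('wrist')
P=p2w(c,[(230,176),(307.5,173.5),(308.5,236),(233.5,238)],.03,s)
print([np.linalg.norm(P[i]-P[i-1]).round(4) for i in range(4)],P.mean(0),head(P[1]-P[0]),head(P[2]-P[3]), p2w(c,[(269.7,206.5)],.03,s))
m=P.mean(0); h=(head(P[1]-P[0])+head(P[2]-P[3]))/2+90
print(h);goal([m[0],m[1],.006],h)
E
```

```text
[np.float64(0.0515), np.float64(0.0595), np.float64(0.0516), np.float64(0.0612)] [0.5598845  0.32764645 0.03      ] -21.233239319207946 -21.353246654800383 [[0.55990761 0.32792861 0.03      ]]
68.70675701299584
t 24.28 turn [-0.007  0.005 -0.033] shift after turn mm [  2.6 -11.3 138.1] q6 now 0.88 w 0.995 F [ 0.3 -1.2 -0.9] pos [0.5695 0.3211 0.1441]
```

>>> servo_tool --targets "-0.007 0.005 -0.033 1 -5 12 85;0 0 0 1 -4 25 85;0 0 0 0 -2 25 85;0 0 0 0 0 20 85;0 0 0 0 0 12 85;0 0 0 0 0 5 85;0 0 0 0 0 0 85;0 0 0 0 0 0 85"

```text
time: 24.95
tool_pos: [0.5662, 0.3199, 0.046]
tcp_rot: [2.6, 1.758, 0.011]
wrist_force: [-0.2, 0.8, 0.7]
width: 0.997
```

```bash
python3 - <<'E'
from h import *
goal([.5599,.3277,.006],68.7)
s,c=cam('wrist'); save(c,'w23.png')
E
```

```text
t 24.95 turn [ 0.006 -0.004 -0.01 ] shift after turn mm [ 5.  -8.7 40. ] q6 now 0.86 w 0.997 F [-0.2  0.8  0.7] pos [0.5662 0.3199 0.046 ]
```

View pics/w23.png

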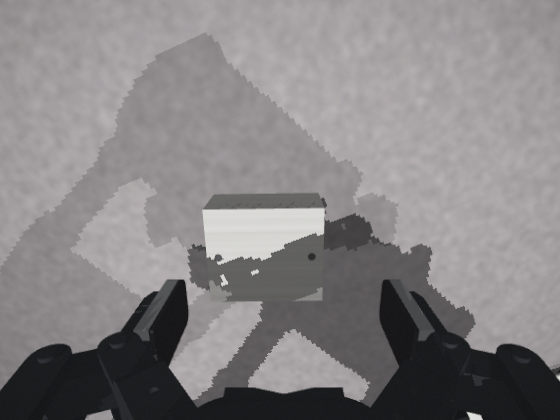

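>>> servo_tool --targets "0.006 -0.004 -0.01 3 -5 0 85;0 0 0 2 -4 0 85;0 0 0 1 -2 5 85;0 0 0 0 0 8 85;0 0 0 0 0 5 85;0 0 0 0 0 0 85;0 0 0 0 0 0 85"

```text
time: 25.58
tool_pos: [0.5612, 0.3334, 0.0323]
tcp_rot: [2.591, 1.775, 0.015]
wrist_force: [-0.2, 0.5, 0.6]
width: 0.995
```

```bash
python3 - <<'E'
from h import *
goal([.5599,.3277,.006],68.7)
E
```

```text
t 25.58 turn [ 0.006 -0.008  0.002] shift after turn mm [-5.7  0.9 26.3] q6 now 0.87 w 0.995 F [-0.2  0.5  0.6] pos [0.5612 0.3334 0.0323]
```

>>> servo_tool --targets "0.004 -0.006 0 -3 0 7 85;0 0 0 -1 0 8 85;0 0 0 0 0 6 85;0 0 0 0 0 3 85;0 0 0 0 0 1 85;0 0 0 0 0 0 85;0 0 0 0 0 0 85"

```text
time: 26.17
tool_pos: [0.5587, 0.3282, 0.0028]
tcp_rot: [2.592, 1.774, -0.002]
wrist_force: [0.3, 0.1, 0.4]
width: 0.998
```

```bash
python3 - <<'E'
from h import *
goal([.5599,.3277,.006],68.7)
s,c=cam('wrist'); save(c,'w24.png')
E
```

```text
t 26.17 turn [-0.     0.001  0.002] shift after turn mm [-0.1  1.3 -3.2] q6 now 0.86 w 0.998 F [0.3 0.1 0.4] pos [0.5587 0.3282 0.0028]
```

View pics/w24.png

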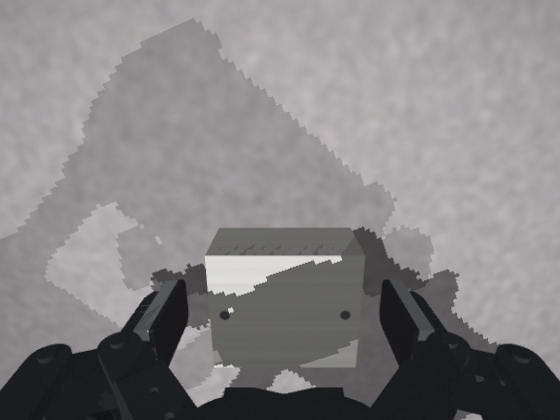

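Well centred. I'll close, rising 2 mm as I do.

>>> servo_tool --targets "0 0 0 0 1 -2 70;0 0 0 0 0 0 50;0 0 0 0 0 0 45;0 0 0 0 0 0 45;0 0 0 0 0 0 45;0 0 0 0 0 0 45;0 0 0 0 0 0 45" --newtons 50

```text
time: 26.8
tool_pos: [0.5609, 0.3285, 0.0067]
tcp_rot: [2.592, 1.774, 0.003]
wrist_force: [0.3, 0.3, -2.7]
width: 0.689
```

```bash
python3 - <<'E'
from h import *
goal([.5599,.3277,.006],68.7)
goal([.6135,.011,.1],88.8)
E
```

```text
t 26.80 turn [ 0.002 -0.001  0.002] shift after turn mm [-1.1 -0.6  0.7] q6 now 0.86 w 0.689 F [ 0.3  0.3 -2.7] pos [0.5609 0.3285 0.0067]
t 26.80 turn [ 0.002 -0.001 -0.349] shift after turn mm [-316.3   59.3  -93.3] q6 now 0.86 w 0.689 F [ 0.3  0.3 -2.7] pos [0.5609 0.3285 0.0067]
```

>>> servo_tool --targets "0 0 0 0 0 -15 45;0 0 0 0 0 -30 45;0 0 -0.12 -10 0 -35 45;0 0 -0.12 -25 5 -25 45;0 0 -0.11 -35 8 -8 45;0 0 0 -38 8 0 45;0 0 0 -38 8 0 45;0 0 0 -38 8 0 45"

```text
time: 27.47
tool_pos: [0.5824, 0.1457, 0.1318]
tcp_rot: [2.208, 2.231, 0.007]
wrist_force: [1.1, -0.1, -1.7]
width: 0.69
```

```bash
python3 - <<'E'
from h import *
goal([.6135,.011,.1],88.8)
s,c=cam('wrist'); save(c,'w25.png')
E
```

```text
t 27.47 turn [ 0.005 -0.001  0.031] shift after turn mm [-134.    33.9   31.8] q6 now 0.19 w 0.690 F [ 1.1 -0.1 -1.7] pos [0.5824 0.1457 0.1318]
```

View pics/w25.png

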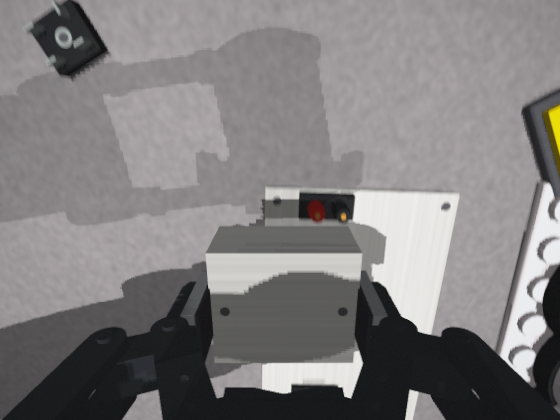

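The heat sink is held level (284,300) and the posts show at (328,208). Onwards at this height.

>>> servo_tool --targets "0.003 0 0.02 -35 8 0 45;0 0 0.01 -35 8 0 45;0 0 0 -30 8 0 45;0 0 0 -18 5 0 45;0 0 0 -8 3 0 45;0 0 0 0 0 5 45;0 0 0 0 0 0 45;0 0 0 0 0 0 45"

```text
time: 28.18
tool_pos: [0.6161, 0.0071, 0.1353]
tcp_rot: [2.249, 2.18, 0.009]
wrist_force: [-0.0, -0.1, -0.7]
width: 0.685
```

```bash
python3 - <<'E'
from h import *
goal([.6135,.011,.0155],88.8)
s,c=cam('wrist'); save(c,'w26.png')
E
```

```text
t 28.18 turn [ 0.011  0.002 -0.01 ] shift after turn mm [  3.8  -2.6 119.8] q6 now 0.00 w 0.685 F [-0.  -0.1 -0.7] pos [0.6161 0.0071 0.1353]
```

View pics/w26.png

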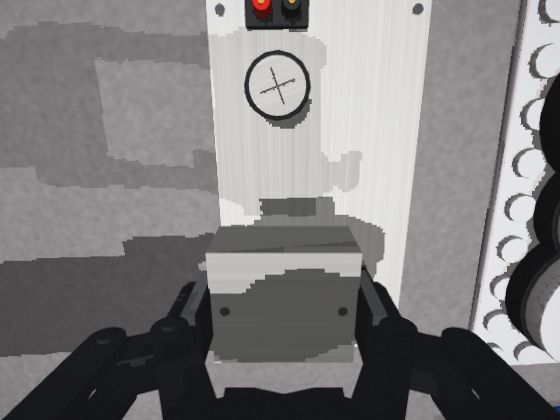

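>>> servo_tool --targets "0.01 0.002 -0.01 2 -1 12 45;0 0 0 1 -1 20 45;0 0 0 0 0 22 45;0 0 0 0 0 18 45;0 0 0 0 0 10 45;0 0 0 0 0 5 45;0 0 0 0 0 0 45;0 0 0 0 0 0 45"

```text
time: 28.9
tool_pos: [0.6117, 0.0209, 0.0413]
tcp_rot: [-2.225, -2.211, 0.003]
wrist_force: [-0.1, -0.1, -0.8]
width: 0.688
```

```bash
python3 - <<'E'
from h import *
goal([.6135,.011,.0155],88.8)
E
```

```text
t 28.90 turn [-0.005 -0.002  0.015] shift after turn mm [-9.9  2.  25.8] q6 now -0.00 w 0.688 F [-0.1 -0.1 -0.8] pos [0.6117 0.0209 0.0413]
```

>>> servo_tool --targets "-0.004 0 0.015 -5 1 3 45;0 0 0 -4 1 5 45;0 0 0 -2 0 6 45;0 0 0 0 0 4 45;0 0 0 0 0 2 45;0 0 0 0 0 0 45"

```text
time: 29.4
tool_pos: [0.6172, 0.0085, 0.0234]
tcp_rot: [2.244, 2.193, 0.01]
wrist_force: [-0.7, -0.1, -1.9]
width: 0.688
```

```bash
python3 - <<'E'
from h import *
goal([.6135,.011,.0155],88.8)
E
```

```text
t 29.40 turn [ 0.007 -0.002 -0.002] shift after turn mm [ 2.5 -3.7  7.9] q6 now -0.01 w 0.688 F [-0.7 -0.1 -1.9] pos [0.6172 0.0085 0.0234]
```

>>> servo_tool --targets "0.006 0 0 2 -2 2 45;0 0 0 0 -1 3 45;0 0 0 0 0 3 45;0 0 0 0 0 2 45;0 0 0 0 0 2 45;0 0 0 0 0 2 45"

```text
time: 29.9
tool_pos: [0.6149, 0.0106, 0.0137]
tcp_rot: [-2.246, -2.195, -0.002]
wrist_force: [-5.9, -0.5, 13.1]
width: 0.69
```

```bash
python3 - <<'E'
from h import *
goal([.6135,.011,.0147],88.8)
E
```

```text
t 29.90 turn [ 0.    -0.002 -0.002] shift after turn mm [ 0.3 -1.4 -1. ] q6 now -0.00 w 0.690 F [-5.9 -0.5 13.1] pos [0.6149 0.0106 0.0137]
```

>>> servo_tool --targets "0 0 0 0 0 -1 70;0 0 0 0 0 0 80;0 0 0 0 0 0 85;0 0 0 0 0 -10 85;0 0 0 0 0 -25 85;0 0 0 0 0 -35 85;0 0 0 0 -20 -35 85;0 0 0 20 -35 -20 85"

```text
time: 30.57
tool_pos: [0.5625, 0.0289, 0.1398]
tcp_rot: [-2.245, -2.191, 0.005]
wrist_force: [0.1, 0.6, 1.1]
width: 0.997
```

```bash
python3 - <<'E'
from h import *
s,c=cam('wrist'); save(c,'w27.png'); print(s['tool_pos'])
t=read_camera('top'); crop(t,175,215,235,280,'t3.png',12)
goal([.426,.266,.13],70)
E
```

```text
[0.56253479 0.02892424 0.13977386]
t 30.67 turn [-0.008 -0.002  0.327] shift after turn mm [ 174.2 -204.4   10.2] q6 now 0.03 w 1.000 F [ 1.5 -0.3  0.8] pos [0.5585 0.0324 0.1402]
```

View pics/w27.png

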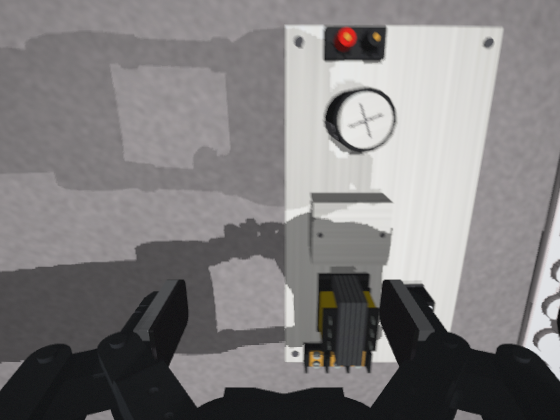

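View pics/t3.png

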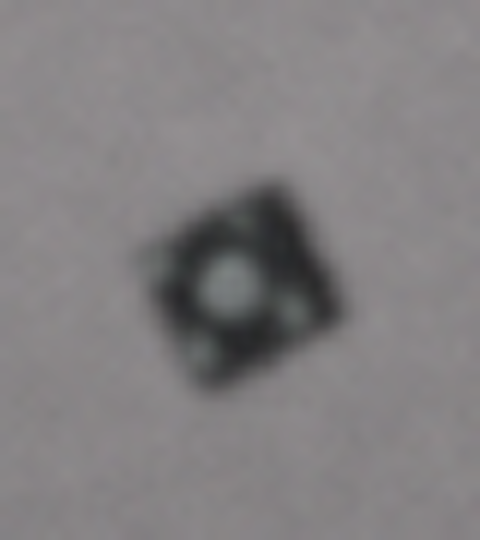

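The heat sink sits between the capacitor and the transformer. The rectifier is turned about +28°, so I'll approach it with heading 118.

```bash
python3 - <<'E'
from h import *
goal([.426,.266,.13],118)
E
```

```text
t 30.67 turn [-0.006 -0.005 -0.51 ] shift after turn mm [268.5  -7.3  10.2] q6 now 0.03 w 1.000 F [ 1.5 -0.3  0.8] pos [0.5585 0.0324 0.1402]
```

>>> servo_tool --targets "0 0 -0.12 15 -10 0 85;0 0 -0.12 30 -5 0 85;0 0 -0.12 35 -5 0 85;0 0 -0.12 40 0 0 85;0 0 -0.03 40 0 0 85;0 0 0 40 0 0 85;0 0 0 30 0 0 85;0 0 0 15 0 0 85"

```text
time: 31.33
tool_pos: [0.4551, 0.2624, 0.1428]
tcp_rot: [1.592, 2.708, 0.005]
wrist_force: [-0.1, -1.3, 0.8]
width: 0.999
```

>>> servo_tool --targets "0 0 0 0 0 0 85;0 0 0 0 0 0 85;0 0 0 0 0 0 85"

```text
time: 31.58
tool_pos: [0.4533, 0.2653, 0.1417]
tcp_rot: [1.582, 2.714, 0.003]
wrist_force: [0.3, 0.2, 0.3]
width: 0.993
```

```bash
python3 - <<'E'
from h import *
goal([.426,.266,.13],118)
s,c=cam('wrist'); save(c,'w28.png'); print(s['joint_vel'].round(3))
E
```

```text
t 31.58 turn [ 0.002 -0.001  0.026] shift after turn mm [ 13.4 -23.8  11.7] q6 now -0.03 w 0.993 F [0.3 0.2 0.3] pos [0.4533 0.2653 0.1417]
[-0.001  0.008 -0.001 -0.01  -0.003 -0.008]
```

View pics/w28.png

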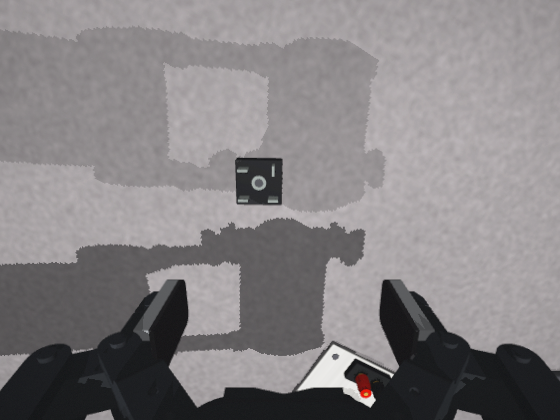

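```bash
python3 - <<'E'
from h import *
s,c=cam('wrist'); crop(c,225,295,150,215,'w28c.png',10)
print(p2w(c,[(258.7,183.3)],.012,s))
E
```

```text
[[0.42716548 0.27101516 0.012     ]]
```

View pics/w28c.png

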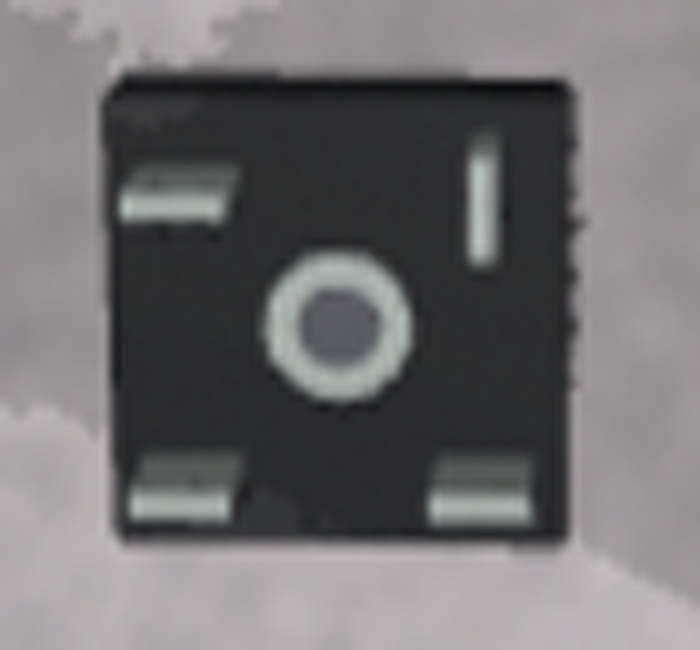

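```bash
python3 - <<'E'
from h import *
goal([.427,.2715,.001],119.5)
E
```

```text
t 31.68 turn [ 0.002 -0.001 -0.001] shift after turn mm [ 19.  -19.8 140.7] q6 now -0.03 w 0.992 F [ 1.  -0.5  0.9] pos [0.4536 0.2647 0.1417]
```

>>> servo_tool --targets "0 0 0 7 -8 10 85;0 0 0 7 -7 20 85;0 0 0 4 -3 25 85;0 0 0 0 0 20 85;0 0 0 0 0 15 85;0 0 0 0 0 8 85;0 0 0 0 0 0 85;0 0 0 0 0 0 85"

```text
time: 32.35
tool_pos: [0.4289, 0.2655, 0.0376]
tcp_rot: [1.602, 2.702, 0.003]
wrist_force: [-0.8, -0.4, 0.3]
width: 0.993
```

```bash
python3 - <<'E'
from h import *
goal([.427,.2715,.001],119.5)
s,c=cam('wrist'); save(c,'w29.png')
E
```

```text
t 32.35 turn [ 0.002 -0.    -0.015] shift after turn mm [ 6.1  1.3 36.6] q6 now 0.00 w 0.993 F [-0.8 -0.4  0.3] pos [0.4289 0.2655 0.0376]
```

View pics/w29.png

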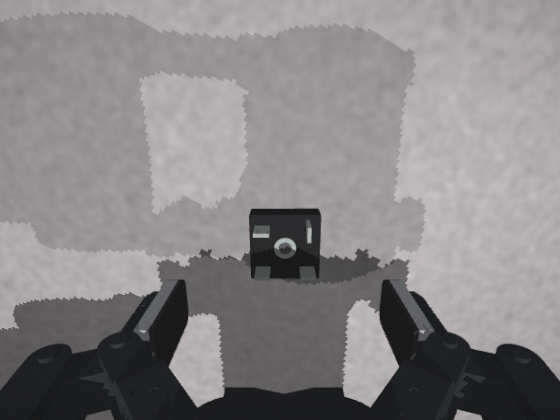

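>>> servo_tool --targets "0 0 -0.01 3 1 8 85;0 0 0 2 0 10 85;0 0 0 1 0 9 85;0 0 0 0 0 5 85;0 0 0 0 0 2 85;0 0 0 0 0 0 85;0 0 0 0 0 0 85"

```text
time: 32.98
tool_pos: [0.4301, 0.2737, 0.0035]
tcp_rot: [1.586, 2.707, 0.012]
wrist_force: [-0.4, -0.3, -0.6]
width: 1.001
```

```bash
python3 - <<'E'
from h import *
goal([.427,.2715,.001],119.5)
s,c=cam('wrist'); save(c,'w30.png')
E
```

```text
t 32.98 turn [ 0.009 -0.    -0.004] shift after turn mm [-0.4 -3.8  2.5] q6 now 0.01 w 1.001 F [-0.4 -0.3 -0.6] pos [0.4301 0.2737 0.0035]
```

View pics/w30.png

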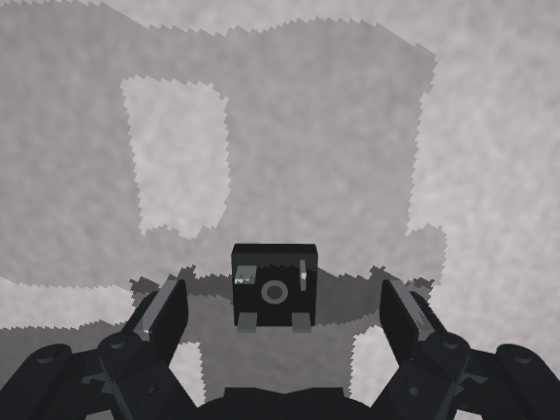

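>>> servo_tool --targets "0.007 0 0 0 -3 2 80;0 0 0 0 -1 1 60;0 0 0 0 0 0 50;0 0 0 0 0 0 45;0 0 0 0 0 0 45"

```text
time: 33.45
tool_pos: [0.4271, 0.2719, 0.0014]
tcp_rot: [1.588, 2.709, 0.005]
wrist_force: [0.4, -1.1, -0.6]
width: 0.531
```

```bash
python3 - <<'E'
from h import *
goal([.427,.2715,.001],119.5)
s,c=cam('wrist'); save(c,'w31.png')
E
```

```text
t 33.45 turn [ 0.003 -0.    -0.004] shift after turn mm [-0.3 -0.3  0.4] q6 now 0.01 w 0.531 F [ 0.4 -1.1 -0.6] pos [0.4271 0.2719 0.0014]
```

View pics/w31.png

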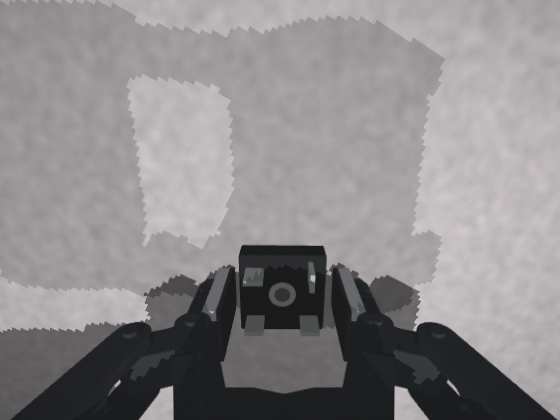

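Aligned and low enough. Closing.

>>> servo_tool --targets "0 0 0 0 0 0 30;0 0 0 0 0 0 30;0 0 0 0 0 0 30;0 0 0 0 0 0 30;0 0 0 0 0 0 30" --newtons 40

```text
time: 33.92
tool_pos: [0.4276, 0.2722, 0.002]
tcp_rot: [1.587, 2.709, 0.006]
wrist_force: [-0.5, -0.0, -0.5]
width: 0.43
```

>>> servo_tool --targets "0 0 0 0 0 -15 30;0 0 0 0 0 -30 30;0 0 0 0 0 -35 30;0 0 0 0 0 -20 30"

```text
time: 34.25
tool_pos: [0.4211, 0.2683, 0.0976]
tcp_rot: [-1.585, -2.704, 0.018]
wrist_force: [1.4, 0.6, 0.2]
width: 0.431
```

```bash
python3 - <<'E'
from h import *
s,c=cam('wrist'); save(c,'w32.png')
goal([.6145,.011,.1],88.8)
E
```

```text
t 34.30 turn [-0.008  0.002  0.532] shift after turn mm [-254.5  196.7    1. ] q6 now 0.01 w 0.436 F [0.8 0.5 2. ] pos [0.4232 0.2696 0.101 ]
```

View pics/w32.png

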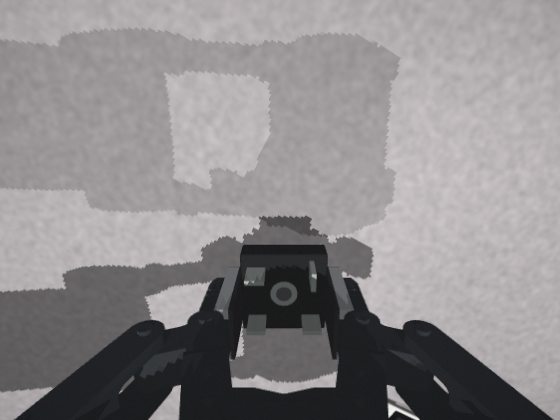

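>>> servo_tool --targets "0 0 0.11 -10 5 -10 30;0 0 0.11 -20 10 -15 30;0 0 0.11 -30 20 -5 30;0 0 0.11 -30 25 0 30;0 0 0.09 -35 30 0 30;0 0 0 -35 30 0 30;0 0 0 -35 30 0 30;0 0 0 -25 20 0 30"

```text
time: 34.97
tool_pos: [0.6088, 0.0798, 0.1323]
tcp_rot: [-2.258, -2.181, 0.002]
wrist_force: [0.0, 0.3, 0.0]
width: 0.431
```

```bash
python3 - <<'E'
from h import *
goal([.615,.0106,.1],88.8)
E
```

```text
t 34.97 turn [-0.003 -0.001 -0.014] shift after turn mm [-69.    7.6  32.3] q6 now 0.12 w 0.431 F [0.  0.3 0. ] pos [0.6088 0.0798 0.1323]
```

>>> servo_tool --targets "0 0 -0.014 -30 2 0 30;0 0 0 -35 2 0 30;0 0 0 -35 2 0 30;0 0 0 -20 0 0 30;0 0 0 -5 0 0 30;0 0 0 0 0 0 30;0 0 0 0 0 0 30;0 0 0 0 0 0 30"

```text
time: 35.63
tool_pos: [0.6146, -0.0573, 0.1264]
tcp_rot: [-2.249, -2.187, 0.005]
wrist_force: [0.2, 0.5, -1.2]
width: 0.432
```

>>> servo_tool --targets "0 0 0 0 0 0 30;0 0 0 0 0 0 30;0 0 0 0 0 0 30"

```text
time: 35.88
tool_pos: [0.6143, -0.0532, 0.1259]
tcp_rot: [-2.244, -2.191, 0.005]
wrist_force: [0.1, 0.3, 0.8]
width: 0.431
```

```bash
python3 - <<'E'
from h import *
goal([.615,.0106,.1],88.8)
s,c=cam('wrist'); save(c,'w33.png'); print(s['joint_vel'].round(3)); crop(c,200,360,100,250,'w33c.png',5)
E
```

```text
t 35.88 turn [-0.006 -0.002 -0.003] shift after turn mm [63.8 -0.6 25.9] q6 now -0.10 w 0.431 F [0.1 0.3 0.8] pos [ 0.6143 -0.0532  0.1259]
[ 0.023 -0.003  0.002  0.005 -0.001  0.003]
```

View pics/w33.png

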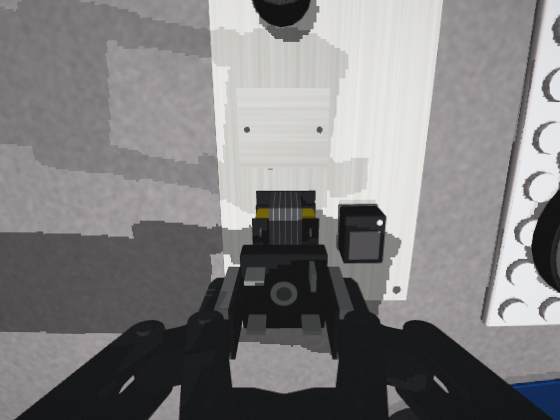

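View pics/w33c.png

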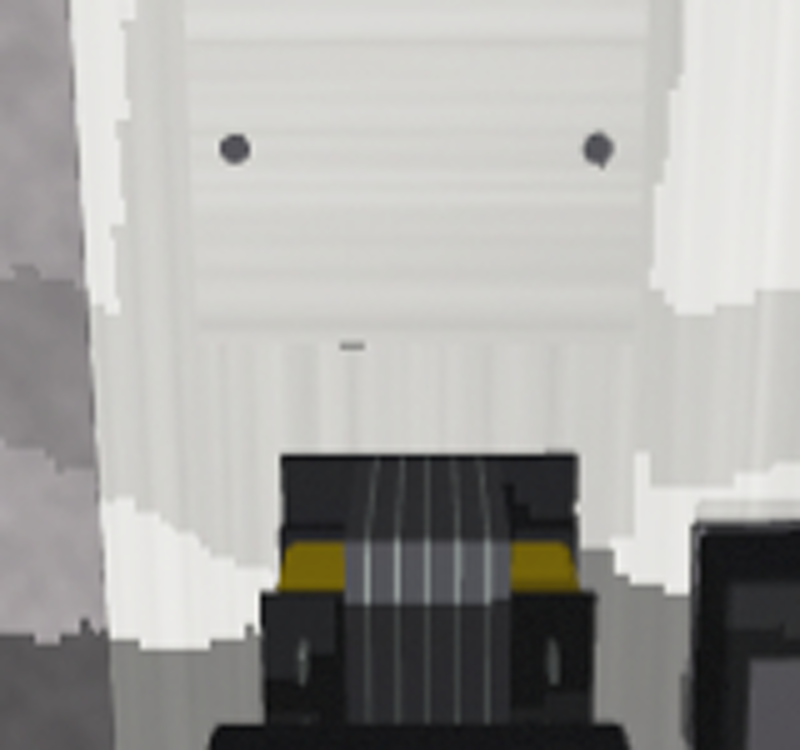

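```bash
python3 - <<'E'
from h import *
s,c=cam('wrist')
print(s['tool_pos'],p2w(c,[up(200,100,5,[(416.5,149)])[0]],.038,s), 'rect',p2w(c,[(284,294)],s['tool_pos'][2]-.002+.012,s))
goal([.615,.0106,.041],88.8)
E
```

```text
[ 0.6143215  -0.05312736  0.12593373] [[0.61516914 0.01123565 0.038     ]] rect [[ 0.6147738  -0.05332267  0.13593373]]
t 35.98 turn [-0.006 -0.002 -0.003] shift after turn mm [64.  -0.7 85. ] q6 now -0.10 w 0.427 F [0.3 0.6 0.2] pos [ 0.6144 -0.0534  0.126 ]
```

The heat sink's centre measures (0.6152, 0.011), and the rectifier is centred in the jaws. I'll move over the sink and lower.

>>> servo_tool --targets "-0.006 -0.002 0 20 0 0 30;0 0 0 22 0 0 30;0 0 0 12 0 5 30;0 0 0 4 0 10 30;0 0 0 0 0 10 30;0 0 0 0 0 5 30;0 0 0 0 0 0 30;0 0 0 0 0 0 30"

```text
time: 36.65
tool_pos: [0.6157, 0.0066, 0.0923]
tcp_rot: [2.243, 2.196, -0.002]
wrist_force: [0.2, 0.6, -0.3]
width: 0.432
```

```bash
python3 - <<'E'
from h import *
goal([.615,.011,.041],88.8)
E
```

```text
t 36.65 turn [ 0.     0.002 -0.   ] shift after turn mm [ 4.4 -0.8 51.3] q6 now -0.01 w 0.432 F [ 0.2  0.6 -0.3] pos [0.6157 0.0066 0.0923]
```

>>> servo_tool --targets "0 0 0 2 0 8 30;0 0 0 1 0 10 30;0 0 0 0 0 8 30;0 0 0 0 0 5 30;0 0 0 0 0 2 30;0 0 0 0 0 0 30;0 0 0 0 0 0 30"

```text
time: 37.23
tool_pos: [0.6151, 0.007, 0.0545]
tcp_rot: [2.248, 2.194, -0.005]
wrist_force: [0.9, -0.3, -0.8]
width: 0.429
```

```bash
python3 - <<'E'
from h import *
goal([.615,.011,.041],88.8)
E
```

```text
t 37.23 turn [-0.002  0.003 -0.003] shift after turn mm [ 4.  -0.2 13.5] q6 now -0.00 w 0.429 F [ 0.9 -0.3 -0.8] pos [0.6151 0.007  0.0545]
```

>>> servo_tool --targets "-0.002 0.003 -0.003 3 0 3 30;0 0 0 1 0 4 30;0 0 0 0 0 3 30;0 0 0 0 0 2 30;0 0 0 0 0 1 30;0 0 0 0 0 0 30"

```text
time: 37.73
tool_pos: [0.6165, 0.0117, 0.0416]
tcp_rot: [2.243, 2.197, 0.004]
wrist_force: [0.4, -0.3, -0.2]
width: 0.431
```

```bash
python3 - <<'E'
from h import *
goal([.615,.011,.040],88.8)
E
```

```text
t 37.73 turn [ 0.003 -0.     0.   ] shift after turn mm [-0.7 -1.5  1.6] q6 now -0.00 w 0.431 F [ 0.4 -0.3 -0.2] pos [0.6165 0.0117 0.0416]
```

>>> servo_tool --targets "0.002 0 0 0 -1 2 30;0 0 0 0 0 2 30;0 0 0 0 0 1 30;0 0 0 0 0 1 30"

```text
time: 38.07
tool_pos: [0.6164, 0.0117, 0.0397]
tcp_rot: [2.243, 2.198, 0.003]
wrist_force: [-2.4, 0.1, 5.5]
width: 0.43
```

Light contact, so I'll release gently.

>>> servo_tool --targets "0 0 0 0 0 -1 42;0 0 0 0 0 0 50;0 0 0 0 0 0 60;0 0 0 0 0 0 70;0 0 0 0 0 -15 80;0 0 0 0 0 -30 85;0 0 0 -10 0 -35 85;0 0 0 -25 -10 -20 85"

```text
time: 38.73
tool_pos: [0.6012, -0.0204, 0.1351]
tcp_rot: [-2.233, -2.196, 0.011]
wrist_force: [2.2, 0.1, 0.6]
width: 0.994
```

>>> servo_tool --targets "0 0 0 -20 -15 0 85;0 0 0 0 0 0 85;0 0 0 0 0 0 85;0 0 0 0 0 0 85;0 0 0 0 0 0 85"

```text
time: 39.15
tool_pos: [0.5888, -0.044, 0.1419]
tcp_rot: [2.243, 2.2, -0.001]
wrist_force: [0.2, 0.2, 0.2]
width: 0.992
```

```bash
python3 - <<'E'
from h import *
s,c=cam('wrist'); save(c,'w34.png'); print(s['tool_pos'],s['joint_vel'].round(3))
s,c=cam('side'); crop(c,150,400,100,300,'s2.png',3)
E
```

```text
[ 0.58884522 -0.04402038  0.14188134] [ 0.003  0.008  0.005  0.002 -0.002  0.003]
```

View pics/w34.png

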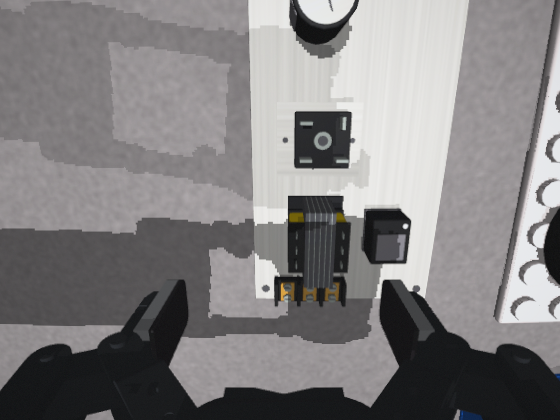

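View pics/s2.png

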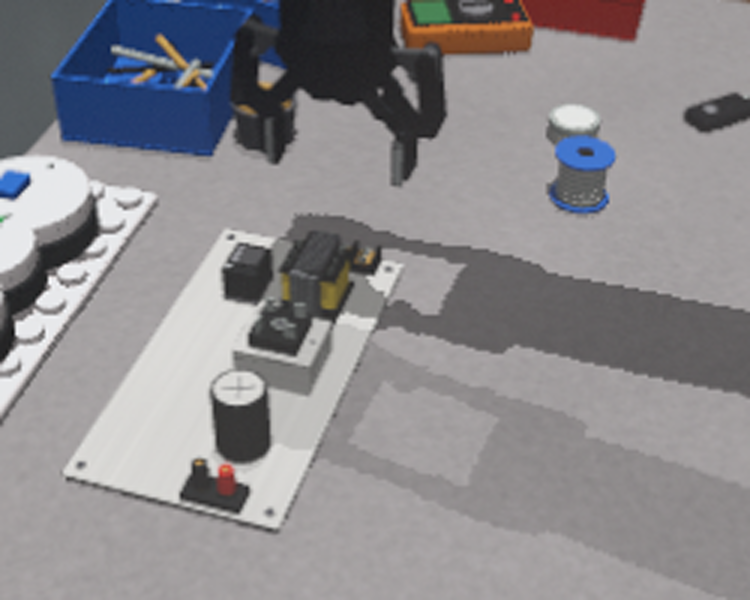

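```bash
python3 - <<'E'
from h import *
s,c=cam('wrist')
c0=np.array([.644,.011]); a=np.radians(-1.3)
B=np.array([[np.cos(a),np.sin(a)],[-np.sin(a),np.cos(a)]])
for n,uv,z in [('rect hole',[(322.5,141)],.05),('sink holes mid',[(285.5,140),(352.5,140)],.038),('relay top',[(377,223),(409,223),(408,262),(376,264)],.038),('trafo top',[(304,205),(336,206),(333.5,288),(303.5,288)],.056),('block screws',[(310,291)],.021)]:
    p=p2w(c,uv,z,s).mean(0)[:2]; print(n,p.round(4),'plate mm',(B@(p-c0)*1000).round(1))
for n,p in[('cap(earlier)',(.6162,.0971))]: print(n,(B@(np.array(p)-c0)*1000).round(1))
E
```

```text
rect hole [0.6162 0.012 ] plate mm [-27.9   0.4]
sink holes mid [0.615  0.0115] plate mm [-29.   -0.2]
relay top [ 0.674  -0.0695] plate mm [ 31.9 -79.8]
trafo top [ 0.6144 -0.0647] plate mm [-27.8 -76.4]
block screws [ 0.6106 -0.1212] plate mm [ -30.4 -132.9]
cap(earlier) [-29.7  85.4]
```

```bash
python3 - <<'E'
from workcell import finish_job
print(finish_job())
E
```

```text
the job is handed in; nothing more can be done
None
```

I laid all five parts out on the plate and handed the job in at about 39 s of the 112 s allowed. No verdict came back, so the figures below are my own measurements. They come from the last wrist pictures, in plate coordinates (x, y). The capacitor was last measured before I set the heat sink and rectifier down; later pictures show it still standing.

| Part | Measured (mm) | Required |
|---|---|---|
| Transformer | -28, -76 (about 60 mm from the block) | 46–76 mm from block |
| Capacitor | -30, 85 (about 52 mm from the posts) | 36–66 mm from posts |
| Heat sink | -29, 0 | within 15 mm of mid-plate |
| Rectifier | about 1–1.5 mm off the heat sink's centre | within 10 mm |
| Relay | 32, -80 | x between 11 and 45 |

In the last side and wrist pictures all parts looked upright and square, with the rectifier's blades up. There were clear gaps between neighbours, and the reel and tin had not visibly moved. I did not measure final angles, contact forces or the bystanders' positions.

- **Disagreements:** the top and wrist cameras differed by about 2 mm on the plate. The block's screws read 4 mm nearer the middle than its nominal position. Both are well inside tolerance.
- **Transformer seating:** the transformer slid about 3 mm along the plate's x while I was seating it. It ended inside its range, so I left it there and set the relay 3 mm farther back, about 2 cm behind it.

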